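# Lock the herb slicer's blade with a snap hook

### The job

Put the herb slicer away safe for the night: lower its raised blade gently all the way down by the wooden handle, so that the slotted steel hasp on the blade drops over the lock eye on the bed. Then take the snap hook by its red grip and press its gate carefully sideways against the leg of the lock eye nearer the wooden handle until the leg is inside and the gate has sprung shut behind it, give the hook a light but definite tug back by its grip to prove that it has caught, and let go, leaving it locked there. Do not force or bend the hook or the eye, and leave the other things on the counter where they are.

Things in the scene. Friction and masses are not known exactly. Their poses are not given: they have to be found in the camera images.
- herb_slicer: lever knife fixed to the counter: wooden bed, steel blade hinged at one end, wooden handle at the other. Origin on the counter under the bed; x across it (-x: robot's side), y along it towards the hinge, z up. Bed x -42..42, y -94..206, z 0..34 mm. Blade down: handle x -13..13, y -206..-87, z 68..101, its thin neck on to y -53 at z 71..81; blade x -2..2, y -68..198, up to z 101
- herb_slicer_blade (a joint): angle of the blade (rad): 0 fully down (rigid stop), larger raised. Hinge line along the slicer's x through y 184, z 78 mm. The hinge is stiff, so the blade stays where it is left; pressing the handle down takes about 1 to 8 N
- knife_handle (a point): point on top of the wooden handle (26 mm wide there), on the blade's middle plane, 334 mm from the hinge line; moves with the blade. Blade down: at (0, -150, 98) mm in the slicer's frame
- lock_eye: the lock eye: upright steel staple of 7 mm round bar, two legs 22 mm apart in y, top bar z 69.5..76.5 mm, on a foot screwed on the bed on the robot's side of the blade. This frame is the slicer's. The staple is clamped hard in crossed slots of its foot, but where in them differs each time and this pose does not tell it: up to 12 mm either way in y and 5 mm in x
- leg_middle (a point): where the leg nearer the handle stands when the staple is in the middle of its slots: (-36.5, -73, 52) mm in the slicer's frame, 8 mm above the closed hasp's upper side; axes as the slicer's. The real upright leg is up to 12 mm from it in y and 5 mm in x: feel for it with light contact. The real leg's mid-height (eye_staple_c0, z about 52) is what is judged
- hasp_top (a point): a middle point of the window in the hasp, at its upper side. The hasp is a 3 mm steel plate riveted to the blade, moving with it. Blade down: it lies round both legs of the eye wherever they are clamped, x -54..-4, y -94..-30, upper side z 44 mm in the slicer's frame, leaving 25 mm of the legs open above it. With the hook on the eye first the hasp cannot go down
- snap_hook: steel snap hook with red moulded grip, loose, flat on the counter, about 95 g. Origin: underside, middle of the grip; x from grip to the hook's round end, y to the gate's side, z up. Grip x -34..17, 13.5 mm high, 26 mm wide with flat sides for x -20..14: hold it there, x about 0, firmly (60 N or more). Steel bars 10 mm high (z 0..10); opening x 25..63, y -7..7; spine y -13..-7; outer end x 69 mm
- hook_entry (a point): where an eye leg goes in: (45, 0, 5) mm in the hook's frame (axes as the hook's), beside the gate's free end. Leg axis at hook x 43..47.5 on the gate's side: press the hook +y way towards the leg. The leg is inside when its axis is at hook y below 3.5; the gate meets its stop at y about 3 for x 43, 1.5 for x 45, 0 for x 47. The fixed nose (y 7..13) begins at x 51.5 mm
- hook_bowl (a point): centre of the hook's round end, (56, 0, 5) mm in the hook's frame: half circle of inner radius 7 mm. With a leg inside, draw the hook back by its grip (-x way): once the leg's axis is past about hook x 53 the gate snaps shut, and at x 59.5 the leg meets the round end, where the hook can be tugged
- hook_gate (a joint): angle of the hook's wire gate (rad): 0 shut against the nose, swings inward to a rigid stop at 0.60. Pivot at (24, 9.5) mm in the hook's frame, length 25 mm. Its spring gives 0.036 N m shut and 0.11 N m at the stop: a leg pressed on it at hook_entry meets about 2 N at first and 5 to 6 N when fully open. Hook and eye are spoilt above 15 N
- herb_jar: glass jar with a black lid, diameter 66, height 100 mm; bystander; origin at the centre of its underside
- balm_tin: small red-and-white pot, diameter 58, height 50 mm; bystander; origin at the centre of its underside
- brass_weight_1: small knobbed brass weight, diameter 26, height 21 mm; bystander; origin at the centre of its underside
- calculator: desk calculator, 132 x 78 x 18 mm; bystander; origin at the centre of its underside

How it is judged:
On the way, in this order (a step that is already met when the one before it is completed fails the run):
1. the blade is lowered fully, the hasp over the lock eye (value of joint herb_slicer_blade below 0.04 rad), for 0.2 s.
2. with the eye's leg inside the hook and the gate shut, the hook is tugged against the eye with more than 3 N (x of eye_staple_c0 in the frame of snap_hook between 0.03 and 0.067 m and y of eye_staple_c0 in the frame of snap_hook between -0.0085 and 0.0085 m and z of eye_staple_c0 in the frame of snap_hook between -0.012 and 0.022 m and value of joint hook_gate below 0.12 rad and value of joint herb_slicer_blade below 0.05 rad and contact force between snap_hook and lock_eye above 3 N), for 0.2 s.
At the end, for the whole second after the job is handed in: The blade is down (within 0.05 rad), the lock eye's handle-side leg runs through the hook's opening (its mid-height between x 30 and 67, y -8.5 and 8.5, z -12 and 22 mm in the hook's frame), the gate is shut (within 0.12 rad), and the hook hangs or lies at rest, tilted less than 1 rad (x of eye_staple_c0 in the frame of snap_hook between 0.03 and 0.067 m and y of eye_staple_c0 in the frame of snap_hook between -0.0085 and 0.0085 m and z of eye_staple_c0 in the frame of snap_hook between -0.012 and 0.022 m and value of joint hook_gate below 0.12 rad and value of joint herb_slicer_blade below 0.05 rad and angle between snap_hook's own z axis and vertical below 1 rad and linear speed of snap_hook below 0.03 m/s); the robot touches nothing.
It fails at once if hook and lock eye pressed together with more than 15 N (contact force between snap_hook and lock_eye above 15 N).
It fails at once if the blade slammed down (faster than 1.8 rad/s) (velocity of joint herb_slicer_blade below -1.8 rad/s).
It fails at once if one of the other things on the counter pushed more than 40 mm away (distance of any of herb_jar, balm_tin, brass_weight_1, calculator from where it was at the start of the episode above 0.04 m).
It also fails if it takes over 72 s, if anything falls off the work surface, if the arm or the gripper's body presses on something with over 40 N, if the wrist force passes 120 N, or if a joint passes its speed limit or range.

### The arm

A 7-joint arm with a two-finger parallel gripper is mounted at the origin on a cart in front of the work surface, level with it; the furniture and walls round the work are solid. World frame = base frame: x ahead of the robot, y to its left, z up, the work surface at z = 0. Lengths are in m, angles in rad, forces in N, time in s.
With the tool pointing down it reaches from about 0.425 to 1.025 m from the base axis. Payload 9.4 kg.
Tool frame: the origin (TCP) lies midway between the tips of the shut fingers; the grasp point (between the pads) lies manip.pinch_z behind it (manip.pinch_z is the distance from the TCP to the grasp point, in m); z points along the fingers, x is the direction in which the jaws open and shut, and the axes are right-handed (so a half turn about z gives the same grasp; the last joint's range is limited). The gripper opens to 93 mm and grips with 3 to 60 N. Pads are 15 mm wide; open, the fingers measure 128 mm over their backs; the gripper's body (75 mm by 188 mm) begins 65 mm behind the grasp point.
Start: joints at [-1.229, 0.599, -0.003, 1.599, 0.002, 0.943, -0.08], TCP at [0.295, 0.662, 0.219] pointing down, gripper open.
Joint ranges: [-2.57, 2.57], [-0.35, 1.97], [-1.29, 1.29], [0.11, 2.56], [-1.05, 4.19], [0.11, 1.86], [-2.63, 2.63]. Speed limits (rad/s): [2.22, 2.22, 3.01, 3.01, 3.14, 3.14, 3.14].

### API

Orientations are given as a rotation vector (axis times angle).
In Python, from workcell import manip gives the robot as it stands.
- The arm moves only by the tool apply_moves, never from a script. Its argument "increments" is text: rows parted by semicolons, each of 5 numbers parted by spaces: the opening in per cent of the stroke, from 0 (shut) to 100 (fully open), then the shift along the tool's x, y, z in mm, then the turn about the tool's z in rad. A call has 1 to 12 rows; each row is the pose to reach, as a shift and turn from the pose commanded when the call began, along the tool's axes at that moment; what a row does not reach only later rows make up. A row lasts 1/12 s, in which the tool goes at most 41.7 mm and 7.16 degrees, less where a joint would pass 70% of its speed; a pose out of reach is approached as far as the arm can. A call with a gripper value outside its range is refused whole. The fingers move at their own pace and stop on an object; the grip force is fixed at half the most. Time passes only in rows, so rows that repeat a pose let the fingers close. It gives the time, the measured TCP pose, the force and the opening at its end, in the units of the state.
- manip.state(): the state, without advancing time (a new reading comes with each control period).
- manip.camera(name): name is "scene" or "top" or "wrist"; returns a dict with "image" (480x640x3 uint8, red, green, blue), "mtx" (3x3 intrinsics, pixels), "world_to_cam" (4x4, takes a point from world to camera coordinates); the wrist camera has in their place "mount" (4x4, takes a point from camera to tool coordinates, whose origin is the TCP and whose axes are the tool frame's). Camera axes: x right, y up, looking along -z (the intrinsics and any distortion apply to the point x, -y, -z); pixel columns grow to the right and rows downward; lengths in m; the calibration is good to about 2 mm. A picture is of the moment at which its call begins: read the wrist's pose just before it. There is no depth.
- manip.job_done(): hands the job in, once; it reports no verdict.
The state is a dict: "t": time; "joints": joint angles; "qd": joint speeds; "joint_efforts": joint torques, N m; "position": TCP position; "ee_rot": TCP orientation; "contact_force": force on the tool from outside, world axes, zero at the start; "torque": the same for the moment, N m; "finger_gap": finger opening in m.
Only numpy, scipy, OpenCV 4.12 (cv2) and the standard library are available. Lean on these libraries where they do the work, as an engineer would, in place of code of your own. Each camera call takes 0.05 s, during which the arm holds its last target.

## Working session

There is one attempt and no reset: what is moved stays moved. The work goes in short steps, Python scripts to look and compute and a tool call to move; the robot and the scene stay as the last step left them, time stands still between calls to the robot, and variables do not carry over. Pictures are saved under pics/ and viewed, and the job is handed in when it is done.

Besides the shell and the picture viewer there is one more tool, called after "Call:" as name(argument=value, ...) on one line, values as JSON. apply_moves: Moves the arm, as the interface text tells. Its arguments: {"type":"object","properties":{"increments":{"type":"string"}},"required":["increments"]}

```bash
ls; mkdir -p pics; python3 - <<'E'
from workcell import manip
import cv2
print(manip.state(), manip.pinch_z)
for n in ["scene","top","wrist"]:
    c=manip.camera(n); cv2.imwrite(f"pics/{n}0.png",c["image"][:,:,::-1]); print(n,c["mtx"].tolist(),{k:v for k,v in c.items() if k not in("image","mtx")})
E
```

```text
pics
{'t': 0.0, 'joints': array([-1.22869302,  0.60011773, -0.0025449 ,  1.60014428,  0.00183332,
        0.94289933, -0.07978673]), 'qd': array([ 2.19898017e-05,  1.61996765e-03, -8.72918507e-04,  1.39223862e-04,
        8.54914339e-04, -3.36460996e-04,  3.45783320e-06]), 'joint_efforts': array([ 4.58142604e-04, -7.65068078e+01,  1.49719600e+00, -2.52345622e+01,
       -5.25398226e-02,  1.70202280e-02,  1.60632640e-04]), 'position': array([0.29465586, 0.66187585, 0.21776016]), 'ee_rot': array([ 2.63378585e+00,  1.71071597e+00, -1.90660391e-03]), 'contact_force': array([0.3206511 , 0.38011844, 0.77384053]), 'torque': array([0.02383359, 0.01782782, 0.00464273]), 'finger_gap': 0.0928185463392705} 0.0188
scene [[491.065137323741, 0.0, 316.05047562821807], [0.0, 491.065137323741, 240.84760517580708], [0.0, 0.0, 1.0]] {'world_to_cam': array([[-0.6795395 , -0.73353913,  0.01210044,  0.65755987],
       [ 0.34738485, -0.307197  ,  0.88597617, -0.18222023],
       [-0.64618096,  0.60625931,  0.46357287, -1.18339272],
       [ 0.        ,  0.        ,  0.        ,  1.        ]])}
top [[522.09
[... 228 characters left out ...]
  9.79453896e-04,  7.55644952e-02,
        -5.77428911e-01],
       [-7.55437675e-02, -1.38448026e-02,  9.97046368e-01,
        -1.17498905e+00],
       [ 0.00000000e+00,  0.00000000e+00,  0.00000000e+00,
         1.00000000e+00]])}
wrist [[408.85057008597255, 0.0, 327.652725965547], [0.0, 408.85057008597255, 233.74625030091724], [0.0, 0.0, 1.0]] {'mount': array([[ 9.99999477e-01, -1.00877527e-03,  1.69539803e-04,
         4.03332407e-04],
       [-9.20057592e-04, -9.59435565e-01, -2.81926499e-01,
        -7.83857765e-02],
       [ 4.47062998e-04,  2.81926196e-01, -9.59435991e-01,
        -1.65967140e-01],
       [ 0.00000000e+00,  0.00000000e+00,  0.00000000e+00,
         1.00000000e+00]])}
```

View pics/scene0.png

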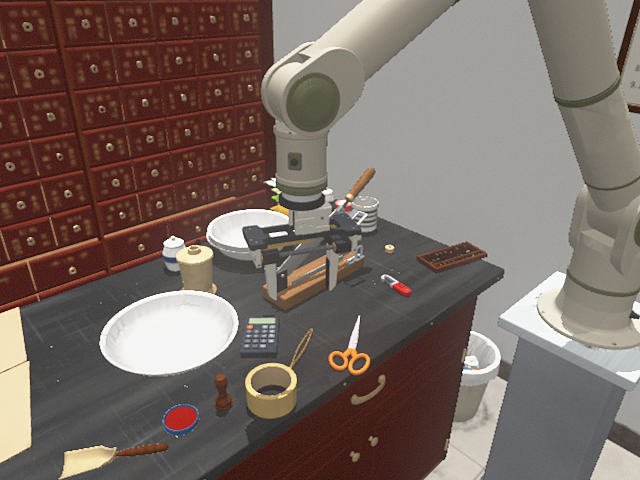

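View pics/top0.png

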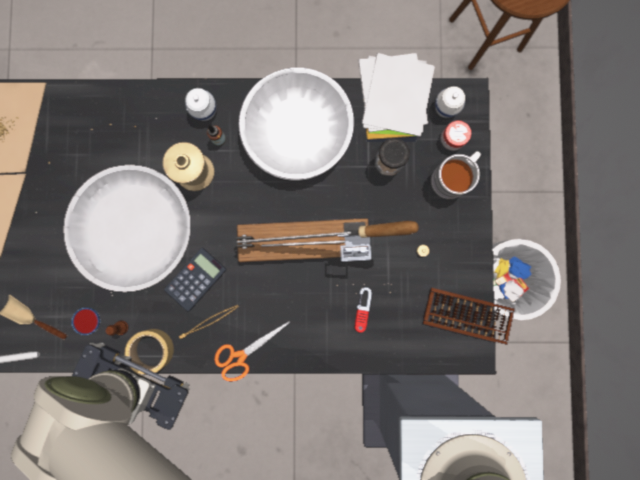

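View pics/wrist0.png

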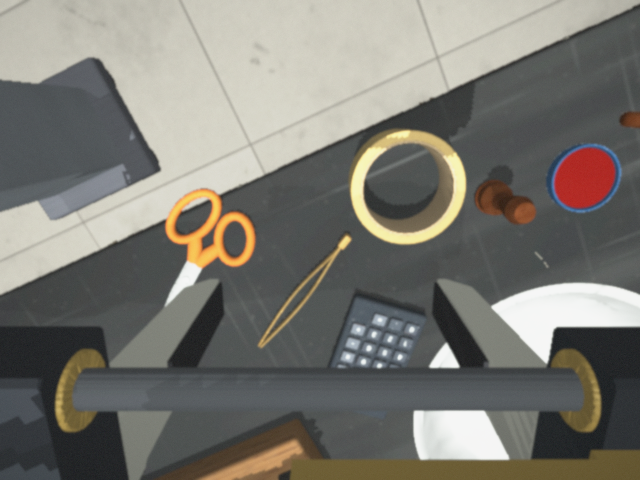

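```bash
cat > h.py <<'E'
from workcell import manip
import cv2, numpy as np
from scipy.spatial.transform import Rotation as R
def cam(n):
    s=manip.state(); c=manip.camera(n)
    if n=="wrist":
        T=np.eye(4);T[:3,:3]=R.from_rotvec(s["ee_rot"]).as_matrix();T[:3,3]=s["position"]
        c["world_to_cam"]=np.linalg.inv(T@c["mount"])
    return c
def ray(c,u,v):
    K=c["mtx"];d=np.array([(u-K[0,2])/K[0,0],-(v-K[1,2])/K[1,1],-1])
    W=np.linalg.inv(c["world_to_cam"]);return W[:3,3],W[:3,:3]@d
def atz(c,u,v,z):
    o,d=ray(c,u,v);return o+d*(z-o[2])/d[2]
def proj(c,p):
    q=c["world_to_cam"]@np.append(p,1);K=c["mtx"]
    return np.array([K[0,2]+K[0,0]*q[0]/-q[2],K[1,2]-K[1,1]*q[1]/-q[2]])
def save(im,name,box=None,s=1):
    im=im[:,:,::-1]
    if box: im=im[box[1]:box[3],box[0]:box[2]]
    if s!=1: im=cv2.resize(im,None,fx=s,fy=s,interpolation=cv2.INTER_CUBIC)
    cv2.imwrite("pics/"+name,im)
E
python3 - <<'E'
from h import *
c=cam("top"); save(c["image"],"top1.png",(220,200,440,350),3.6)
c=cam("scene"); save(c["image"],"scene1.png",(240,150,440,310),4)
E
```

```text
(no output)
```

View pics/top1.png

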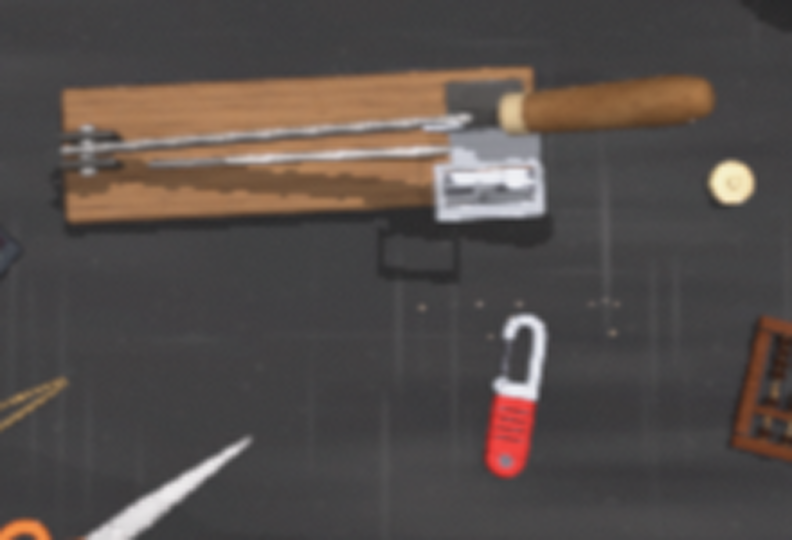

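View pics/scene1.png

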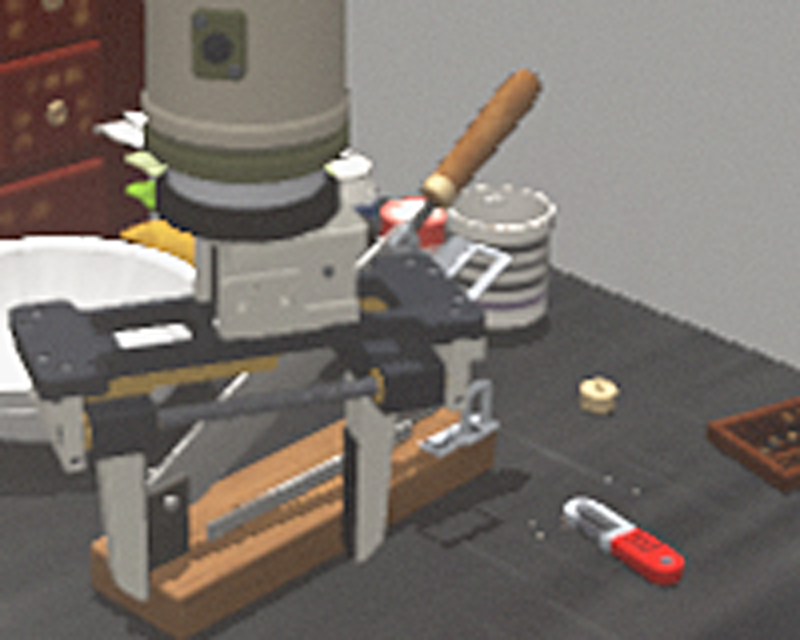

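```bash
python3 - <<'E'
from h import *
c=cam("top")
f=lambda u,v,z:atz(c,220+(u-1.3)/3.6,200+(v-1.3)/3.6,z)
for n,p in dict(TL=(64,91,.034),TR=(533,68,.034),BL=(68,217,.034),h_rear=(505,478,.006),h_front=(528,314,.006),gl=(492,396,.0135),gr=(537,401,.0135),rl=(486,460,.0135),rr=(527,463,.0135),jar=(733,184,.015)).items(): print(n,f(*p).round(4))
TL=f(64,91,.034);TR=f(533,68,.034);d=TR-TL
print(np.linalg.norm(d))
yv=-d[:2]/np.linalg.norm(d[:2]); xv=np.array([yv[1],-yv[0]])
print("yaw",np.arctan2(yv[1],yv[0])-np.pi/2)
o1=TR[:2]-.042*xv+.094*yv;o2=TL[:2]-.042*xv-.206*yv
print(o1,o2, f(68,217,.034)[:2]+.042*xv-.206*yv)
o=(o1+o2)/2
P=lambda x,y:o+x*xv+y*yv
print("legmid",P(-.0365,-.073),"hasp",P(-.029,-.062),"handle dn",P(0,-.15))
# blade angle: handle tip at (712,100)
for th in np.arange(0,1.2,.1):
    r=.334; y=.184-r*np.cos(th)+.02*np.sin(th)*0; 
    L=np.hypot(.334,0); a0=np.arctan2(.020,.334)
    y=.184-.334*np.cos(th+a0); z=.078+.334*np.sin(th+a0)
    print(round(th,1),P(0,y).round(3),round(z,3),((proj(c,np.append(P(0,y),z))-[220,200])*3.6).round(0), ((proj(cam("scene"),np.append(P(0,y),z))-[240,150])*4).round(0))
E
```

```text
TL [0.5887 0.5325 0.034 ]
TR [0.6036 0.2352 0.034 ]
BL [0.5089 0.529  0.034 ]
h_rear [0.3437 0.2519 0.006 ]
h_front [0.4478 0.2367 0.006 ]
gl [0.3961 0.2605 0.0135]
gr [0.393  0.232  0.0135]
rl [0.3558 0.2645 0.0135]
rr [0.354  0.2386 0.0135]
jar [0.531  0.1061 0.015 ]
0.29771643742699894
yaw 0.04994459486633085
[0.55694027 0.32694201] [0.55705427 0.3246613 ] [0.56109648 0.32530731]
legmid [0.52418722 0.25107046] hasp [0.53112871 0.26243118] handle dn [0.56448584 0.1759887 ]
0.0 [0.564 0.177] 0.098 [640. 121.] [509. 298.]
0.1 [0.564 0.18 ] 0.131 [643. 118.] [509. 257.]
0.2 [0.564 0.187] 0.164 [639. 114.] [505. 217.]
0.3 [0.563 0.197] 0.196 [629. 111.] [499. 178.]
0.4 [0.563 0.211] 0.226 [613. 108.] [489. 141.]
0.5 [0.562 0.227] 0.255 [589. 105.] [475. 105.]
0.6 [0.561 0.246] 0.283 [557. 103.] [458.  72.]
0.7 [0.56  0.268] 0.308 [518. 101.] [438.  42.]
0.8 [0.559 0.292] 0.331 [471.  99.] [414.  15.]
0.9 [0.557 0.318] 0.352 [417.  98.] [386.  -9.]
1.0 [0.556 0.346] 0.369 [356.  98.] [355. -29.]
1.1 [0.554 0.376] 0.384 [290.  99.] [320. -43.]
```

```bash
cat >> h.py <<'E'
def to(p,jaw=None):
    """print shift in tool axes (mm) to world p and turn so tool x lies along world dir angle jaw"""
    s=manip.state();M=R.from_rotvec(s["ee_rot"]).as_matrix()
    d=M.T@(np.array(p)-s["position"])*1000
    a=np.arctan2(M[1,0],M[0,0])
    print("shift",d.round(1),"toolx ang",round(a,3))
    if jaw is not None:
        t=-(jaw-a); t=(t+np.pi/2)%np.pi-np.pi/2
        print("turn about tool z",round(t,3))
    return d
def st():
    s=manip.state();M=R.from_rotvec(s["ee_rot"]).as_matrix()
    print("t",round(s["t"],2),"pos",s["position"].round(4),"F",s["contact_force"].round(2),"gap",round(s["finger_gap"]*1000,1),"xang",round(np.arctan2(M[1,0],M[0,0]),4),"zax",M[:,2].round(3),"q",s["joints"].round(2))
E
python3 - <<'E'
from h import *
st(); to([.563,.213,.30],.05); to([.563,.213,.30])
E
```

```text
t 0.9 pos [0.2948 0.6624 0.2186] F [-0.52 -0.32 -0.47] gap 92.8 xang 1.1521 zax [ 0.  0. -1.] q [-1.23  0.6  -0.    1.6   0.    0.94 -0.08]
shift [-301.5  427.7  -81.4] toolx ang 1.152
turn about tool z 1.102
shift [-301.5  427.7  -81.4] toolx ang 1.152
```

Call:
apply_moves(increments="0 0 0 -60 0.1; 0 -20 30 -90 0.2; 0 -45 65 -100 0.3; 0 -70 100 -100 0.4; 0 -95 135 -100 0.5; 0 -120 170 -100 0.6; 0 -145 205 -100 0.7; 0 -170 240 -100 0.8; 0 -195 275 -100 0.9; 0 -220 310 -100 1.0; 0 -245 345 -100 1.1; 0 -270 380 -100 1.1")

```text
t: 1.9
position: [0.5182, 0.2842, 0.319]
ee_rot: [-3.14, -0.072, -0.001]
contact_force: [0.3, 0.2, 0.1]
finger_gap: 0.0174
```

```bash
python3 - <<'E'
from h import *
st(); to([.563,.211,.26],.05)
c=cam("wrist");save(c["image"],"w1.png")
c=cam("top");save(c["image"],"top2.png",(220,180,440,330),3.6)
E
```

```text
t 1.9 pos [0.5182 0.2842 0.319 ] F [0.35 0.18 0.1 ] gap 17.4 xang 0.0461 zax [ 0.001  0.    -1.   ] q [-0.85  0.35  0.35  1.81 -0.14  1.01 -0.4 ]
shift [41.3 75.2 58.9] toolx ang 0.046
turn about tool z -0.004
```

View pics/w1.png

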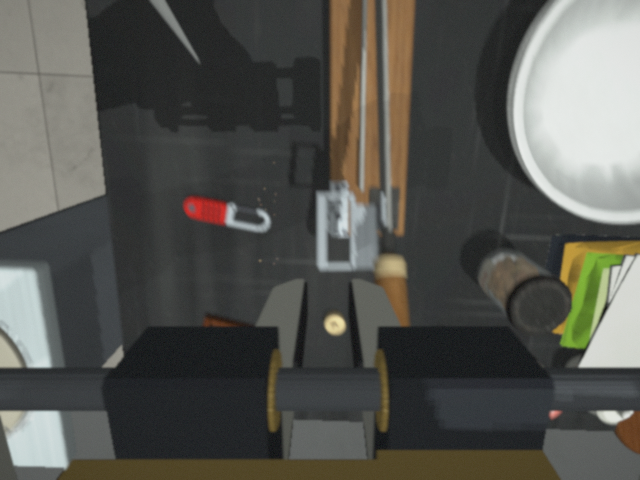

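Call:
apply_moves(increments="0 20 35 0 0; 0 41 70 0 0; 0 41 75 10 0; 0 41 75 30 0; 0 41 75 45 0; 0 41 75 55 0; 0 41 75 55 0")

```text
t: 2.58
position: [0.5613, 0.2134, 0.2617]
ee_rot: [3.139, 0.083, -0.005]
contact_force: [-0.8, 0.2, 0.3]
finger_gap: 0.0003
```

```bash
python3 - <<'E'
from h import *
st(); to([.563,.213,.23],.05)
c=cam("wrist");save(c["image"],"w2.png")
c=cam("scene");save(c["image"],"scene2.png",(280,130,440,250),5)
E
```

```text
t 2.58 pos [0.5613 0.2134 0.2617] F [-0.84  0.24  0.26] gap 0.3 xang 0.0526 zax [-0.003 -0.001 -1.   ] q [-0.7   0.42  0.35  1.86 -0.18  0.9  -0.21]
shift [ 1.8  0.4 31.7] toolx ang 0.053
turn about tool z 0.003
```

View pics/w2.png

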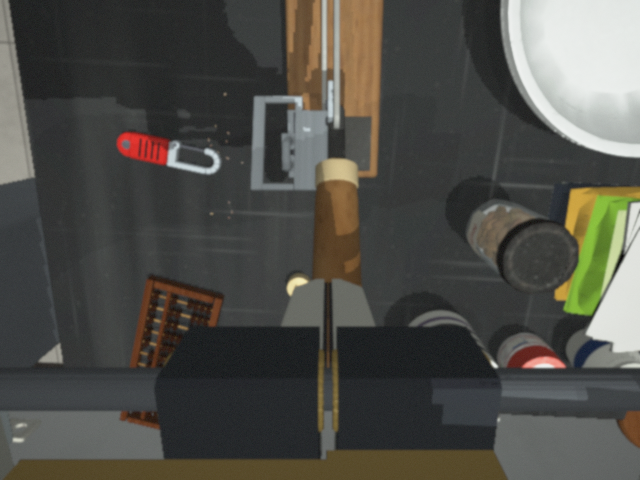

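View pics/scene2.png

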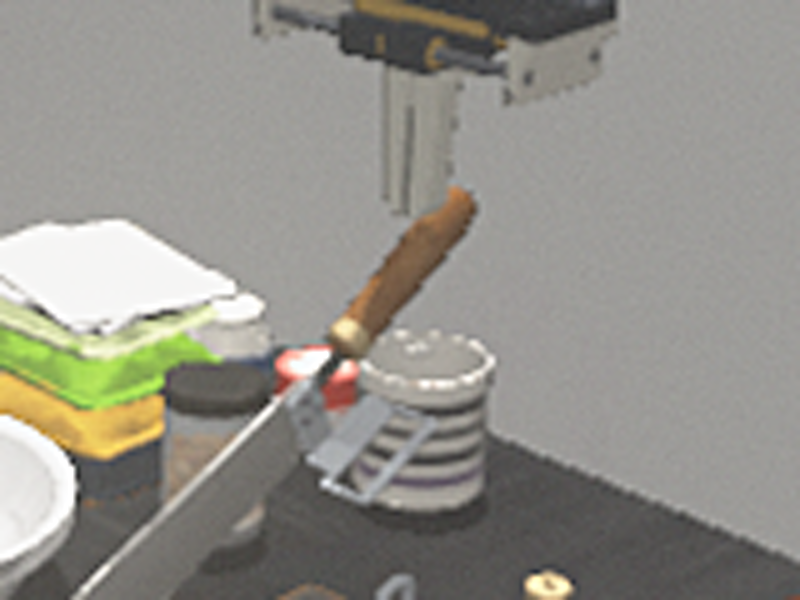

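Call:
apply_moves(increments="0 2 0 12 0; 0 2 0 24 0; 0 2 2 36 0; 0 2 8 48 0; 0 3 13 60 0; 0 3 18 72 0; 0 3 22 84 0; 0 3 26 96 0; 0 3 29 108 0; 0 3 32 120 0; 0 3 34 132 0; 0 3 35 140 0")

```text
t: 3.68
position: [0.5674, 0.1783, 0.1227]
ee_rot: [3.14, 0.082, 0.0]
contact_force: [-0.4, 0.0, -0.1]
finger_gap: 0.0005
```

```bash
python3 - <<'E'
from h import *
st(); to([.564,.177,.098],.05)
c=cam("wrist");save(c["image"],"w3.png")
c=cam("scene");save(c["image"],"scene3.png",(280,130,440,250),5)
E
```

```text
t 3.68 pos [0.5674 0.1783 0.1227] F [-0.35  0.03 -0.1 ] gap 0.5 xang 0.0521 zax [ 0. -0. -1.] q [-0.58  0.58  0.27  2.   -0.26  0.59 -0.08]
shift [-3.5  1.1 24.7] toolx ang 0.052
turn about tool z 0.002
```

View pics/w3.png

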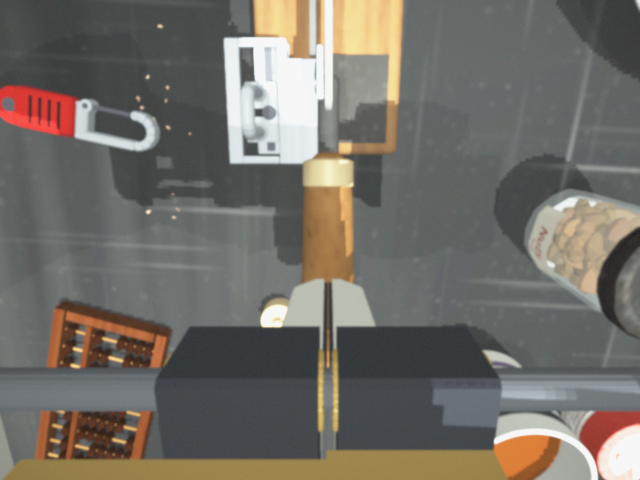

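View pics/scene3.png

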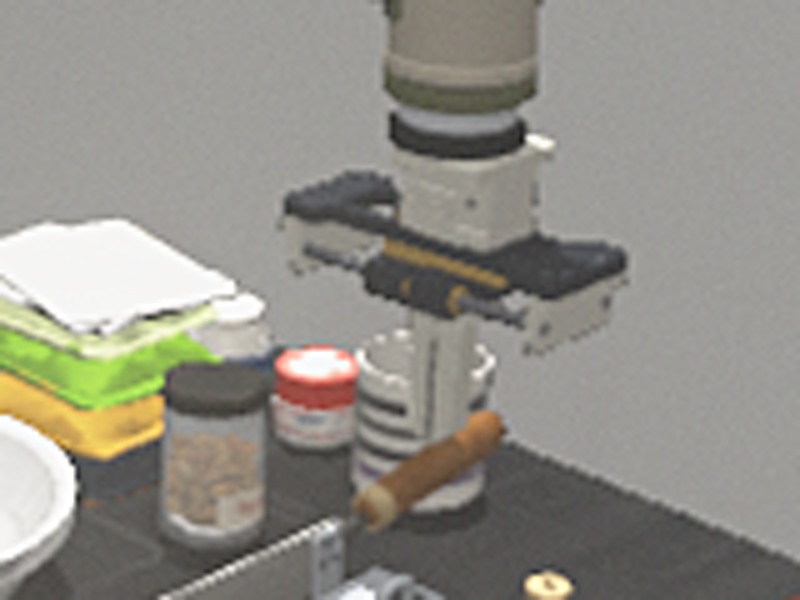

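Call:
apply_moves(increments="0 0 0 6 0; 0 0 0 12 0; 0 0 1 16 0; 0 0 1 20 0; 0 0 1 23 0; 0 0 1 25 0; 0 0 1 26 0; 0 0 1 26 0")

```text
t: 4.45
position: [0.5673, 0.1774, 0.0976]
ee_rot: [3.141, 0.082, -0.0]
contact_force: [-0.5, -1.0, 0.7]
finger_gap: 0.0004
```

```bash
python3 - <<'E'
from h import *
st()
c=cam("wrist");save(c["image"],"w4.png")
E
```

```text
t 4.45 pos [0.5673 0.1774 0.0976] F [-0.46 -1.    0.7 ] gap 0.4 xang 0.0519 zax [-0. -0. -1.] q [-0.57  0.62  0.25  2.02 -0.28  0.54 -0.07]
```

View pics/w4.png

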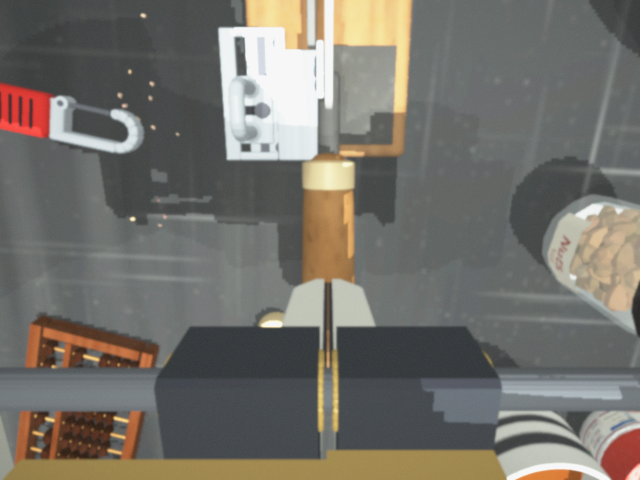

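Call:
apply_moves(increments="0 0 0 1 0; 0 0 0 2 0; 0 0 0 3 0; 0 0 0 3 0; 0 0 0 3 0; 0 0 0 3 0")

```text
t: 5.0
position: [0.5675, 0.1774, 0.0968]
ee_rot: [-3.139, -0.081, -0.002]
contact_force: [-6.9, -1.3, 24.2]
finger_gap: 0.0009
```

Call:
apply_moves(increments="0 0 0 -5 0; 0 0 0 -25 0; 0 0 0 -55 0; 30 -25 -35 -85 0; 60 -60 -70 -100 0; 60 -90 -90 -100 0; 60 -100 -100 -100 0; 60 -100 -100 -100 0; 60 -100 -100 -100 0")

```text
t: 5.75
position: [0.4612, 0.2735, 0.1951]
ee_rot: [-3.14, -0.087, -0.001]
contact_force: [0.1, -0.1, 0.1]
finger_gap: 0.036
```

```bash
python3 - <<'E'
from h import *
st()
c=cam("wrist");save(c["image"],"w5.png")
c=cam("scene");save(c["image"],"scene5.png",(280,180,440,300),5)
c=cam("top");save(c["image"],"top5.png",(220,200,440,350),3.6)
E
```

```text
t 5.75 pos [0.4612 0.2735 0.1951] F [ 0.11 -0.1   0.08] gap 36.0 xang 0.0557 zax [ 0.     0.001 -1.   ] q [-0.88  0.42  0.33  2.07 -0.22  0.68 -0.35]
```

View pics/w5.png

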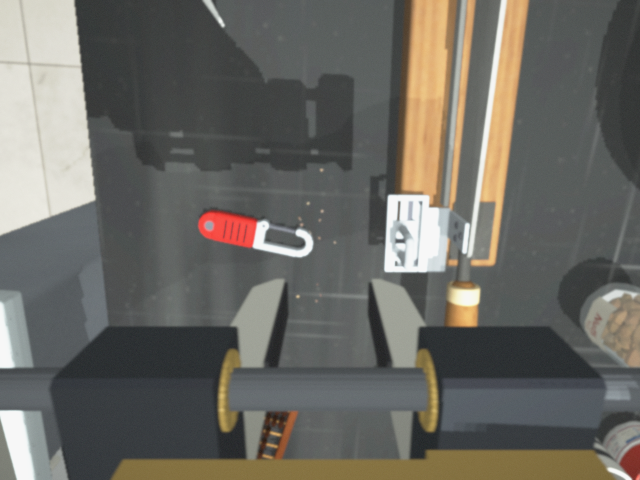

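View pics/scene5.png

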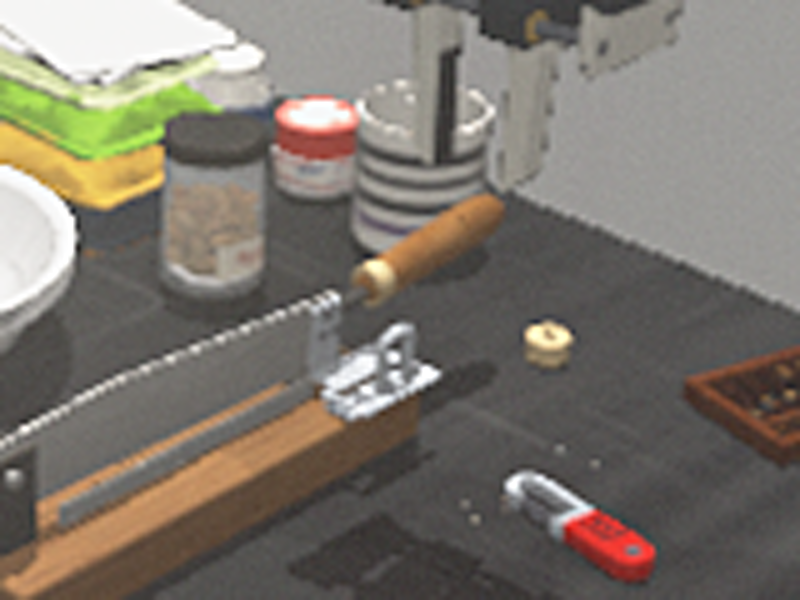

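View pics/top5.png

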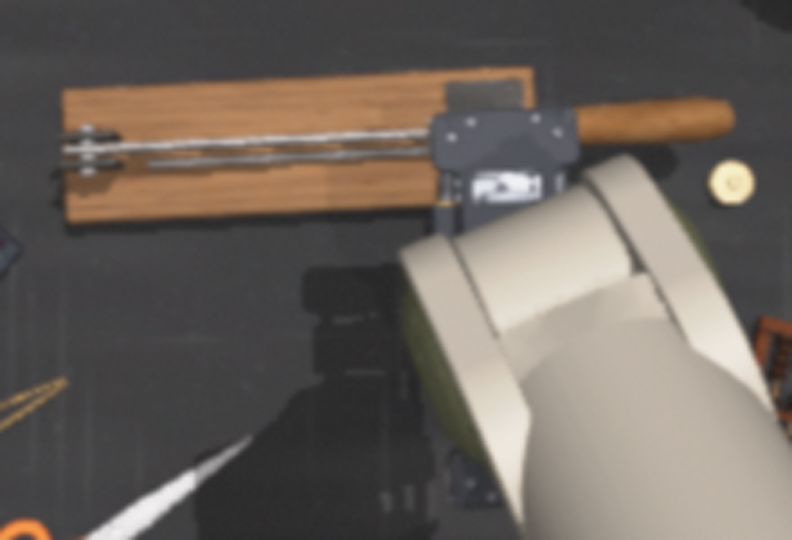

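```bash
python3 - <<'E'
from h import *
a=cv2.imread("pics/w5.png");cv2.imwrite("pics/w5e.png",cv2.resize(a[180:290,370:490],None,fx=6,fy=5.4545454545*1.1,interpolation=3)[:600])
b=a[190:275,185:325];cv2.imwrite("pics/w5h.png",cv2.resize(b,None,fx=5,fy=5,interpolation=3))
E
```

```text
(no output)
```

View pics/w5e.png

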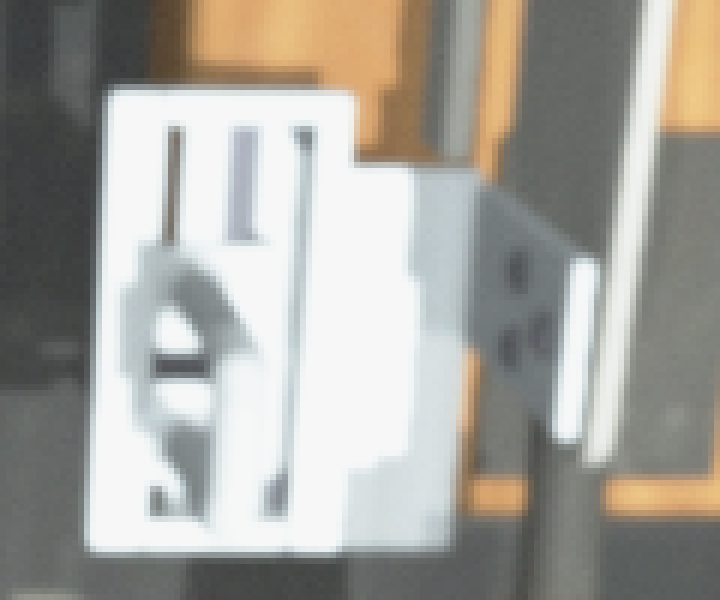

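View pics/w5h.png

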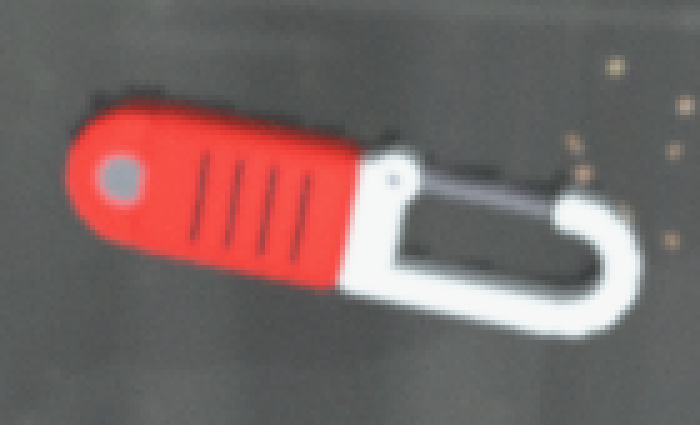

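```bash
python3 - <<'E'
from h import *
c=cam("wrist")
g=lambda u,v,z:atz(c,185+(u-2)/5,190+(v-2)/5,z)
a=g(72,176,.0068)[:2];b=g(640,274,.005)[:2];f=g(360,150,.0135)[:2];f2=g(340,290,.0135)[:2]; m=(f+f2)/2
print(a,b,m,np.linalg.norm(b-a),np.linalg.norm(f-f2))
xv=(b-a)/np.linalg.norm(b-a);print("ang",np.arctan2(xv[1],xv[0]),np.arctan2(*(f-f2)[::-1])-np.pi/2)
yv=np.array([-xv[1],xv[0]])
o1=a+.034*xv;o2=b-.069*xv;o3=m-.017*xv
print(o1,o2,o3, yv@(f-o1),yv@(f2-o1))
o=(o1+o3)/2
im=c["image"][:,:,::-1].copy()
big=cv2.resize(im[190:275,185:325],None,fx=5,fy=5,interpolation=3)
for x,y,z in [(-34,0,7),(17,13,13.5),(17,-13,13.5),(69,0,5),(51.5,7,10),(51.5,13,10),(24,9.5,10),(49,-13,5)]:
    p=proj(c,np.append(o+x/1e3*xv+y/1e3*yv,z/1e3));q=((p-[185,190])*5+2).round().astype(int);cv2.circle(big,tuple(map(int,q)),3,(255,0,0),-1)
cv2.imwrite("pics/w5h2.png",big)
to(np.append(o,.1),np.arctan2(yv[1],yv[0]))
E
```

```text
[0.34944106 0.24837504] [0.45181432 0.23456992] [0.40031749 0.24459803] 0.10329988334525671 0.026272666737869748
ang -0.13404223875502416 -0.1338245922961725
[0.38313608 0.24383124] [0.38343327 0.24379116] [0.38346999 0.24686993] 0.016192390094310935 -0.010080276021290953
shift [-81.2  21.6  94.5] toolx ang 0.05
turn about tool z -1.387
```

View pics/w5h2.png

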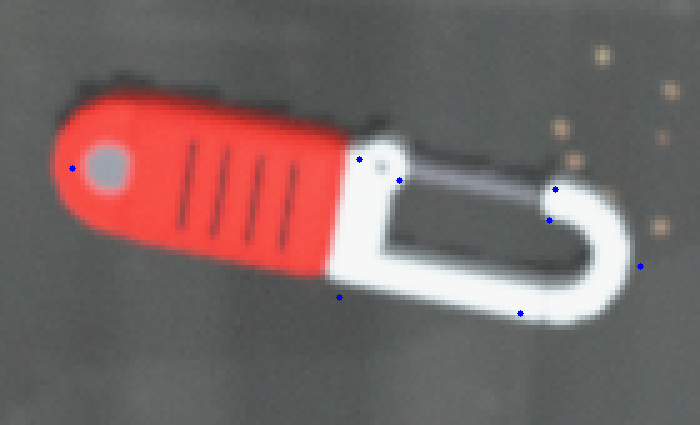

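```bash
python3 - <<'E'
from h import *
c=cam("wrist")
g=lambda u,v,z:atz(c,185+(u-2)/5,190+(v-2)/5,z)
a=g(56,165,.0068)[:2];b=g(632,262,.005)[:2];f=g(347,136,.0135)[:2];f2=g(327,276,.0135)[:2]; m=(f+f2)/2
xv=(b-a)/np.linalg.norm(b-a);yv=np.array([-xv[1],xv[0]])
print(np.linalg.norm(b-a),"ang",np.arctan2(xv[1],xv[0]),np.arctan2(*(f-f2)[::-1])-np.pi/2)
# fit pose from all points
from scipy.optimize import least_squares
P=[(-34,0,7,56,165),(17,13,13.5,347,136),(17,-13,13.5,327,276),(69,0,5,632,262),(51.5,7,10,543,215),(51.5,13,10,545,182)]
def res(q):
    r=[]
    for x,y,z,u,v in P:
        w=np.array([q[0]+x/1e3*np.cos(q[2])-y/1e3*np.sin(q[2]),q[1]+x/1e3*np.sin(q[2])+y/1e3*np.cos(q[2]),z/1e3])
        r+=list((proj(c,w)-[185,190])*5+2-[u,v])
    return r
s=least_squares(res,[.383,.245,-.13]);print(s.x,np.round(s.fun,1))
q=s.x
big=cv2.resize(c["image"][190:275,185:325,::-1],None,fx=5,fy=5,interpolation=3)
for (x,y,z,u,v),r in zip(P,np.reshape(s.fun,(-1,2))): cv2.circle(big,(int(u+r[0]),int(v+r[1])),3,(255,0,0),-1)
cv2.imwrite("pics/w5h3.png",big)
st();to([q[0],q[1],.06],q[2]+np.pi/2)
E
```

```text
0.1044478694981491 ang -0.1298610152437678 -0.13637200147402773
[ 0.38144819  0.24726945 -0.14057553] [ 5.2 -9.7  1.4 11.8  0.9 10.3 -2.7 -5.3 -4.3 -4.5 -0.6 -3.3]
t 6.0 pos [0.4633 0.271  0.1945] F [-0.72  0.13  0.29] gap 54.0 xang 0.0499 zax [ 0.    -0.001 -1.   ] q [-0.88  0.42  0.34  2.07 -0.22  0.68 -0.35]
shift [-83.   19.5 134.5] toolx ang 0.05
turn about tool z -1.38
```

View pics/w5h3.png

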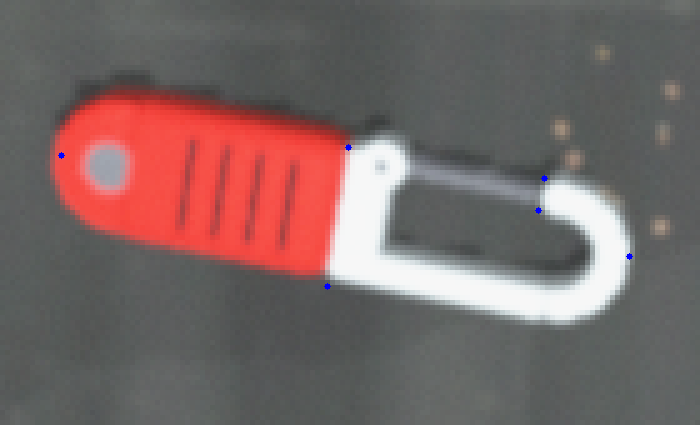

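Call:
apply_moves(increments="70 -7 2 0 0.12; 70 -14 4 0 0.24; 70 -22 6 0 0.36; 70 -30 7 0 0.48; 70 -37 8 0 0.6; 70 -45 10 10 0.72; 70 -55 12 20 0.84; 70 -65 14 30 0.96; 70 -75 17 40 1.08; 70 -82 19 50 1.2; 70 -82 19 60 1.32; 70 -82 19 70 1.44")

```text
t: 7.0
position: [0.3818, 0.248, 0.1241]
ee_rot: [2.407, -2.018, 0.001]
contact_force: [0.8, 1.1, -0.5]
finger_gap: 0.0652
```

```bash
python3 - <<'E'
from h import *
st();to([.3815,.2485,.04],-.136+np.pi/2)
E
```

```text
t 7.0 pos [0.3818 0.248  0.1241] F [ 0.82  1.07 -0.46] gap 65.2 xang -1.3954 zax [ 0. -0. -1.] q [-1.14  0.52  0.63  2.32 -0.67  0.49 -1.36]
shift [-0.5  0.2 84.1] toolx ang -1.395
turn about tool z 0.311
```

Call:
apply_moves(increments="70 0 0 10 0.1; 70 0 0 25 0.2; 70 0 0 40 0.31; 70 0 0 55 0.31; 70 0 0 70 0.31; 70 0 0 70 0.31")

```text
t: 7.5
position: [0.3816, 0.2476, 0.0527]
ee_rot: [2.072, -2.358, 0.001]
contact_force: [-0.6, 0.5, -0.9]
finger_gap: 0.065
```

```bash
python3 - <<'E'
from h import *
c=cam("wrist");save(c["image"],"w6.png");st()
print([proj(c,np.append(np.array([.3815,.2485])+x*np.array([np.cos(.136),-np.sin(.136)]),.005)).round() for x in (-.034,0,.017,.069)])
E
```

```text
t 7.55 pos [0.3817 0.2477 0.0537] F [-0.36  0.74  0.49] gap 65.2 xang -1.7001 zax [-0.002 -0.001 -1.   ] q [-1.02  0.64  0.48  2.36 -0.96  0.34 -1.4 ]
[array([326., 317.]), array([326., 261.]), array([327., 232.]), array([327., 134.])]
```

View pics/w6.png

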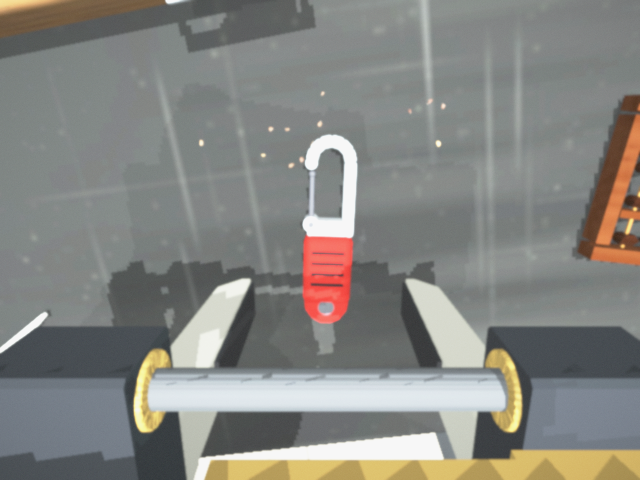

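Call:
apply_moves(increments="70 -1 0 15 0.03; 70 -1 0 30 0.03; 70 -1 0 40 0.03; 70 -1 0 46 0.03; 70 -1 0 50 0.03; 70 -1 0 50 0.03; 70 -1 0 50 0.03")

```text
t: 8.13
position: [0.3819, 0.2496, 0.005]
ee_rot: [-2.039, 2.389, -0.0]
contact_force: [-0.5, -0.9, -0.6]
finger_gap: 0.065
```

```bash
python3 - <<'E'
from h import *
st();c=cam("wrist");save(c["image"],"w7.png")
E
```

```text
t 8.13 pos [0.3819 0.2496 0.005 ] F [-0.51 -0.86 -0.61] gap 65.0 xang -1.7286 zax [ 0.  0. -1.] q [-0.84  0.7   0.21  2.37 -1.01  0.16 -1.41]
```

View pics/w7.png

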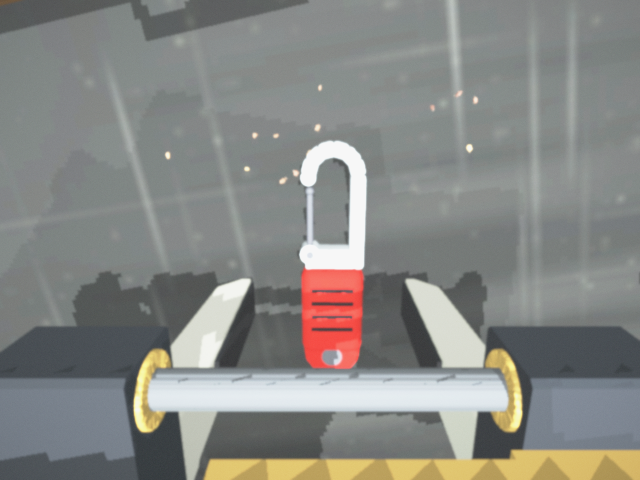

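Call:
apply_moves(increments="70 0 0 2 0; 40 0 0 2.5 0; 0 0 0 2.5 0; 0 0 0 2.5 0; 0 0 0 2.5 0; 0 0 0 2.5 0; 0 0 0 2.5 0; 0 0 0 2.5 0; 0 0 0 2.5 0; 0 0 0 2.5 0")

```text
t: 9.02
position: [0.3814, 0.2497, 0.0022]
ee_rot: [2.04, -2.389, 0.0]
contact_force: [0.0, -0.3, 0.7]
finger_gap: 0.0258
```

```bash
python3 - <<'E'
from h import *
st();c=cam("wrist");save(c["image"],"w8.png")
E
```

```text
t 9.02 pos [0.3814 0.2497 0.0022] F [ 0.05 -0.35  0.73] gap 25.8 xang -1.7279 zax [-0. -0. -1.] q [-0.83  0.71  0.19  2.37 -1.01  0.14 -1.41]
```

View pics/w8.png

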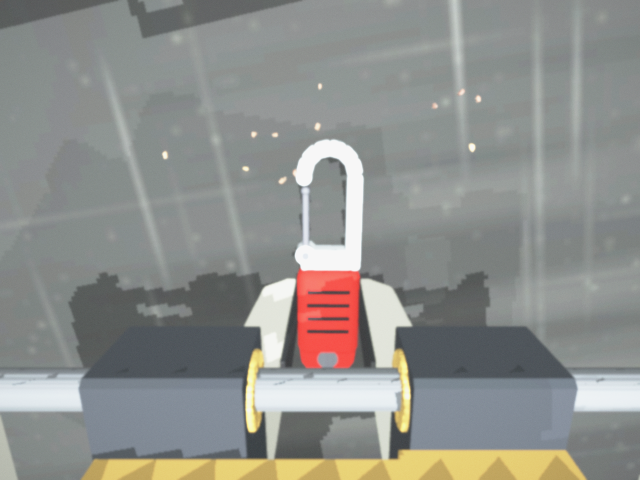

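```bash
python3 - <<'E'
from h import *
c=cam("wrist")
t=atz(c,330,139,.008)
s=manip.state()
M=R.from_rotvec(s["ee_rot"]).as_matrix()
print("tip rel tool mm",(M.T@(t-s["position"])*1e3).round(1), "front edge",(M.T@(atz(c,329,271,.0135)-s["position"])*1e3).round(1))
a=cv2.imread("pics/w4.png");cv2.imwrite("pics/w4e.png",cv2.resize(a[20:170,210:340],None,fx=4,fy=4,interpolation=3))
E
```

```text
tip rel tool mm [  0.6 -69.3  -5.9] front edge [  0.3 -17.5 -11.4]
```

View pics/w4e.png

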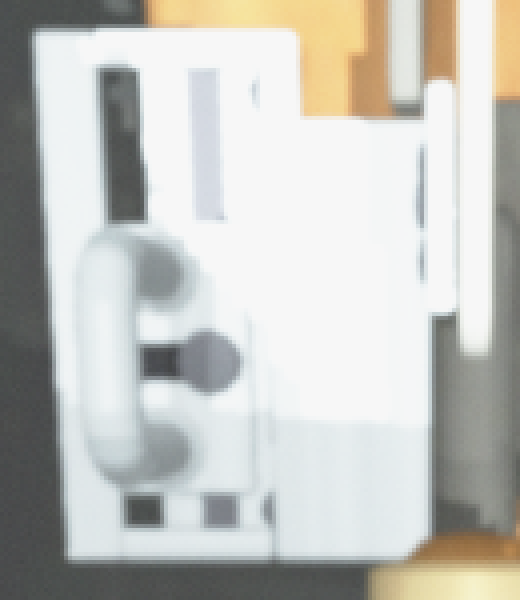

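```bash
python3 - <<'E'
from h import *
m=manip.camera("wrist")
c=dict(m)
T=np.eye(4);a=.0519
T[:3,:3]=np.array([[np.cos(a),np.sin(a),0],[np.sin(a),-np.cos(a),0],[0,0,-1]]);T[:3,3]=[.5673,.1774,.0976]
c["world_to_cam"]=np.linalg.inv(T@m["mount"])
g=lambda u,v,z:atz(c,210+(u-1.5)/4,20+(v-1.5)/4,z).round(4)
for n,p in dict(top=(106,232,.073),bot=(118,485,.073),mid=(112,358,.073),hTL=(35,30,.044),hBL=(68,558,.044),hBR=(430,558,.044)).items(): print(n,g(*p))
st()
E
```

```text
top [0.5222 0.2689 0.073 ]
bot [0.5233 0.2419 0.073 ]
mid [0.5228 0.2557 0.073 ]
hTL [0.5076 0.2935 0.044 ]
hBL [0.5106 0.23   0.044 ]
hBR [0.5586 0.2325 0.044 ]
t 9.17 pos [0.3815 0.2497 0.0021] F [-0.92 -1.19  1.93] gap 25.5 xang -1.728 zax [-0. -0. -1.] q [-0.83  0.71  0.19  2.37 -1.01  0.14 -1.41]
```

```bash
python3 - <<'E'
from h import *
to([.432,.2413,.053],.05-np.pi/2)
E
```

```text
shift [  0.4 -51.2 -50.9] toolx ang -1.728
turn about tool z -0.207
```

Call:
apply_moves(increments="0 0 0 -10 0; 0 0 0 -25 0; 0 0 0 -40 -0.05; 0 0 -5 -51 -0.12; 0 0 -15 -51 -0.207; 0 0 -27 -51 -0.207; 0 0 -39 -51 -0.207; 0 0 -48 -51 -0.207; 0 0 -51 -51 -0.207; 0 0 -51 -51 -0.207; 0 0 -51 -51 -0.207")

```text
t: 10.08
position: [0.4315, 0.2415, 0.0527]
ee_rot: [2.274, -2.166, -0.001]
contact_force: [-0.3, 0.6, -0.9]
finger_gap: 0.0256
```

```bash
python3 - <<'E'
from h import *
st();c=cam("wrist");save(c["image"],"w9.png");st()
print(proj(c,np.array([.5233,.2447,.073])),proj(c,np.array([.5222,.2667,.073])),proj(c,np.array([.5233,.2447,.044])))
c=cam("scene");save(c["image"],"scene9.png",(280,180,440,300),5)
E
```

```text
t 10.08 pos [0.4315 0.2415 0.0527] F [-0.32  0.58 -0.91] gap 25.6 xang -1.5223 zax [-0.001 -0.001 -1.   ] q [-0.91  0.65  0.42  2.27 -0.77  0.36 -1.35]
t 10.13 pos [0.4312 0.2416 0.0528] F [-0.46  0.13 -0.58] gap 25.2 xang -1.5217 zax [-0.001 -0.    -1.   ] q [-0.91  0.65  0.42  2.27 -0.77  0.36 -1.35]
[332.1447048   72.48775721] [265.90468676  72.51981452] [331.30114619  79.44450808]
```

View pics/w9.png

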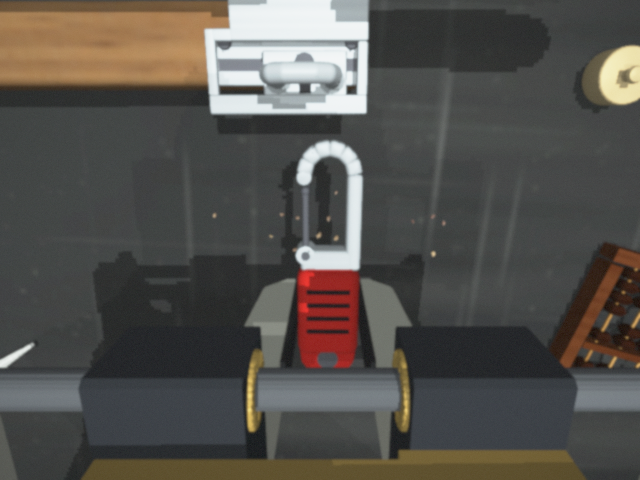

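View pics/scene9.png

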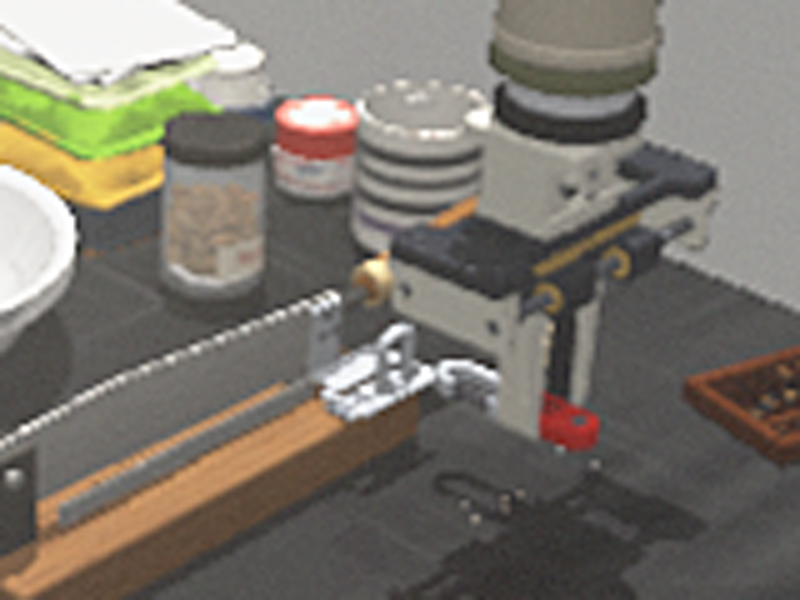

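Call:
apply_moves(increments="0 0 -3 0 0; 0 0 -7 0 0; 0 0 -11 0 0; 0 0 -14 0 0; 0 0 -15 0 0; 0 0 -16 0 0; 0 0 -16 0 0; 0 0 -16 0 0")

```text
t: 10.85
position: [0.4478, 0.2426, 0.0531]
ee_rot: [2.276, -2.165, -0.0]
contact_force: [-0.7, 0.1, -1.4]
finger_gap: 0.0259
```

Call:
apply_moves(increments="0 0 0 0 0; 0 0 -0.5 0 0; 0 0 -0.5 0 0; 0 0 -1 0 0; 0 0 -1 0 0")

```text
t: 11.27
position: [0.4489, 0.2427, 0.0532]
ee_rot: [-2.276, 2.165, -0.0]
contact_force: [0.8, -0.6, -1.5]
finger_gap: 0.0259
```

Call:
apply_moves(increments="0 0 -0.5 0 0; 0 0 -0.5 0 0; 0 0 -1 0 0; 0 0 -1 0 0")

```text
t: 11.6
position: [0.4499, 0.2427, 0.0531]
ee_rot: [-2.276, 2.165, -0.0]
contact_force: [0.2, 0.6, -1.0]
finger_gap: 0.0254
```

Call:
apply_moves(increments="0 0 -0.5 0 0; 0 0 -0.5 0 0; 0 0 -0.5 0 0")

```text
t: 11.85
position: [0.4504, 0.2427, 0.0531]
ee_rot: [2.276, -2.165, 0.0]
contact_force: [0.3, -0.8, -0.0]
finger_gap: 0.0258
```

Call:
apply_moves(increments="0 0 -0.5 0 0; 0 0 -0.5 0 0; 0 0 -0.5 0 0")

```text
t: 12.1
position: [0.4508, 0.2427, 0.0531]
ee_rot: [2.276, -2.165, -0.0]
contact_force: [0.1, -0.2, -1.3]
finger_gap: 0.0257
```

```bash
python3 - <<'E'
from h import *
st();c=cam("wrist");save(c["image"],"w10.png",(220,20,420,170),4);st()
E
```

```text
t 12.1 pos [0.4508 0.2427 0.0531] F [ 0.11 -0.24 -1.33] gap 25.7 xang -1.5209 zax [-0. -0. -1.] q [-0.9   0.66  0.44  2.23 -0.75  0.39 -1.35]
t 12.15 pos [0.4508 0.2427 0.0531] F [ 0.12  0.28 -0.59] gap 25.8 xang -1.5209 zax [-0. -0. -1.] q [-0.9   0.66  0.44  2.23 -0.75  0.39 -1.35]
```

View pics/w10.png

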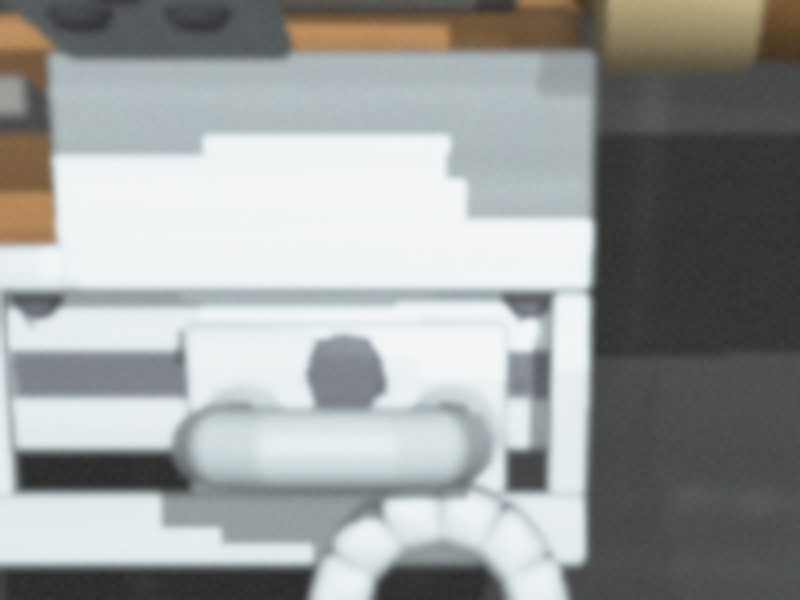

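Call:
apply_moves(increments="0 0 -0.5 0 0; 0 0 -0.5 0 0; 0 0 -0.5 0 0")

```text
t: 12.4
position: [0.451, 0.2427, 0.0531]
ee_rot: [2.276, -2.165, -0.001]
contact_force: [-1.2, 0.3, -0.1]
finger_gap: 0.0256
```

Call:
apply_moves(increments="0 0 -0.5 0 0; 0 0 -0.5 0 0; 0 0 -0.5 0 0")

```text
t: 12.65
position: [0.4513, 0.2427, 0.053]
ee_rot: [2.276, -2.165, -0.001]
contact_force: [-2.2, -1.0, 0.2]
finger_gap: 0.0255
```

Call:
apply_moves(increments="0 0 -0.5 0 0; 0 0 -0.5 0 0; 0 0 -0.5 0 0")

```text
t: 12.9
position: [0.4515, 0.2427, 0.053]
ee_rot: [2.275, -2.164, -0.001]
contact_force: [-5.9, -1.0, -0.4]
finger_gap: 0.0256
```

Call:
apply_moves(increments="0 0 -0.3 0 0; 0 0 -0.3 0 0; 0 0 -0.3 0 0")

```text
t: 13.15
position: [0.4516, 0.2427, 0.0529]
ee_rot: [2.275, -2.164, -0.002]
contact_force: [-5.7, -0.7, 0.0]
finger_gap: 0.0258
```

Call:
apply_moves(increments="0 0 3 0 0; 0 0 6 0 0; 0 8 6 0 0; 0 17 6 0 0; 0 25 6 0 0; 0 25 3 0 0; 0 25 -6 0 0; 0 25 -14 0 0; 0 25 -22 0 0; 0 25 -26 0 0; 0 25 -26 0 0; 0 25 -26 0 0")

```text
t: 14.15
position: [0.4799, 0.2193, 0.0529]
ee_rot: [2.276, -2.165, 0.0]
contact_force: [0.2, -0.4, -0.4]
finger_gap: 0.0255
```

```bash
python3 - <<'E'
from h import *
c=cam("wrist");save(c["image"],"w11.png",(220,20,420,170),4);st()
c=cam("scene");save(c["image"],"scene11.png",(280,180,440,300),5)
to([.4787,.22,.053])
E
```

```text
t 14.2 pos [0.4795 0.2193 0.053 ] F [ 0.23  0.03 -1.37] gap 25.8 xang -1.5207 zax [-0. -0. -1.] q [-0.84  0.67  0.45  2.2  -0.73  0.42 -1.31]
shift [-0.8  0.6 -0. ] toolx ang -1.521
```

View pics/w11.png

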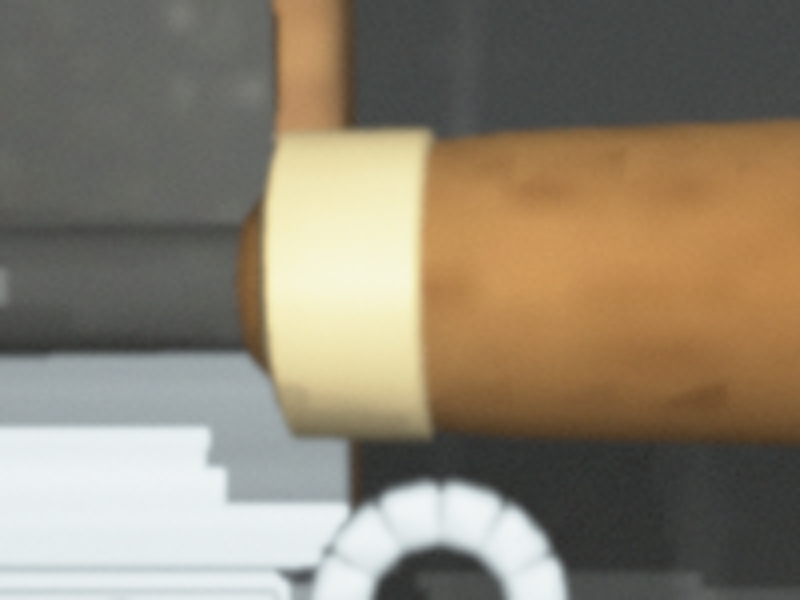

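View pics/scene11.png

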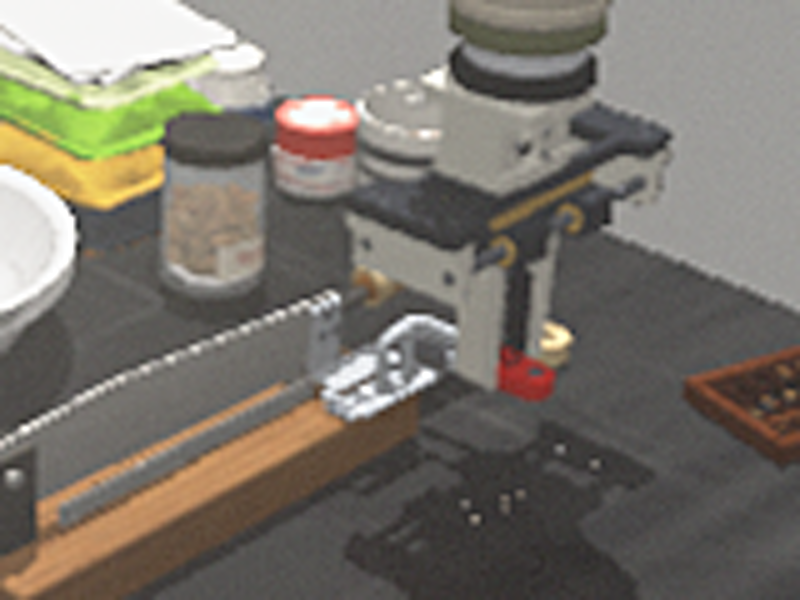

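Call:
apply_moves(increments="0 -3 0 0 0; 0 -6 0 0 0; 0 -7 0 0 0; 0 -8 0 0 0; 0 -8 0 0 0; 0 -8 0 0 0")

```text
t: 14.75
position: [0.4794, 0.2273, 0.0531]
ee_rot: [-2.276, 2.165, -0.0]
contact_force: [1.0, 1.1, -1.5]
finger_gap: 0.0258
```

Call:
apply_moves(increments="0 -0.5 0 0 0; 0 -1 0 0 0; 0 -1 0 0 0; 0 -1 0 0 0")

```text
t: 15.08
position: [0.4794, 0.2281, 0.0532]
ee_rot: [-2.276, 2.166, -0.0]
contact_force: [0.0, 0.0, -1.2]
finger_gap: 0.0258
```

Call:
apply_moves(increments="0 -0.5 0 0 0; 0 -1 0 0 0; 0 -1 0 0 0; 0 -1 0 0 0")

```text
t: 15.42
position: [0.4793, 0.2289, 0.0531]
ee_rot: [2.276, -2.166, 0.0]
contact_force: [-0.8, -2.5, -0.3]
finger_gap: 0.0257
```

Call:
apply_moves(increments="0 -0.5 0 0 0; 0 -1 0 0 0; 0 -1 0 0 0; 0 -1 0 0 0")

```text
t: 15.75
position: [0.4793, 0.2301, 0.0531]
ee_rot: [2.276, -2.165, 0.0]
contact_force: [0.1, -1.9, -0.6]
finger_gap: 0.0257
```

```bash
python3 - <<'E'
from h import *
st();c=cam("wrist");save(c["image"],"w12.png",(220,100,420,250),4)
E
```

```text
t 15.75 pos [0.4793 0.2301 0.0531] F [ 0.06 -1.86 -0.59] gap 25.7 xang -1.521 zax [-0. -0. -1.] q [-0.86  0.68  0.46  2.19 -0.73  0.43 -1.33]
```

View pics/w12.png

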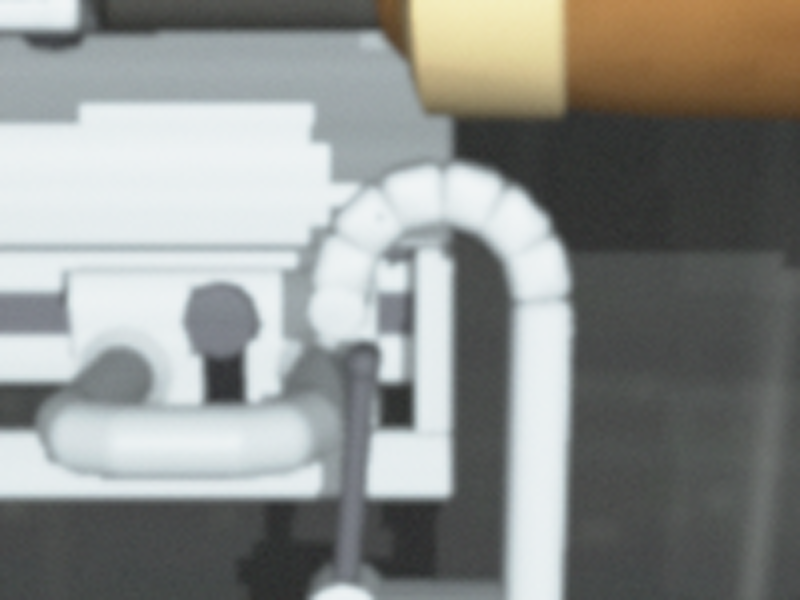

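Call:
apply_moves(increments="0 -0.5 0 0 0; 0 -1 0 0 0; 0 -1.5 0 0 0; 0 -2 0 0 0; 0 -2.5 0 0 0; 0 -3 0 0 0; 0 -3 0 0 0")

```text
t: 16.38
position: [0.4792, 0.2332, 0.0531]
ee_rot: [-2.276, 2.165, -0.0]
contact_force: [0.6, -3.2, -0.8]
finger_gap: 0.0256
```

Call:
apply_moves(increments="0 -0.5 0 0 0; 0 -1 0 0 0; 0 -1.5 0 0 0; 0 -2 0 0 0; 0 -2.5 0 0 0; 0 -3 0 0 0; 0 -3 0 0 0")

```text
t: 16.97
position: [0.4791, 0.2361, 0.0531]
ee_rot: [-2.276, 2.166, -0.0]
contact_force: [0.2, -4.6, -1.0]
finger_gap: 0.0256
```

```bash
python3 - <<'E'
from h import *
st();c=cam("wrist");save(c["image"],"w13.png",(220,100,420,250),4)
E
```

```text
t 16.97 pos [0.4791 0.2361 0.0531] F [ 0.19 -4.58 -1.03] gap 25.6 xang -1.5211 zax [ 0. -0. -1.] q [-0.87  0.68  0.46  2.18 -0.73  0.43 -1.34]
```

View pics/w13.png

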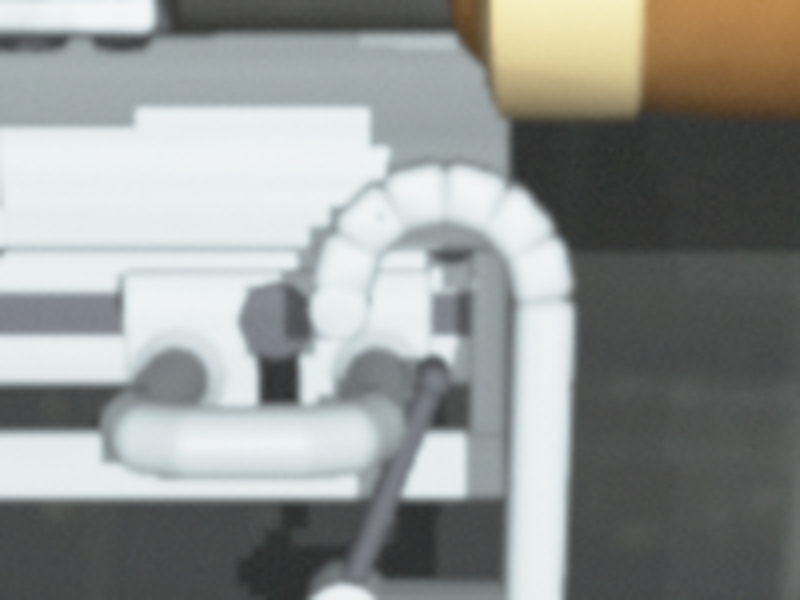

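Call:
apply_moves(increments="0 -0.5 0 0 0; 0 -1 0 0 0; 0 -1.5 0 0 0; 0 -2 0 0 0; 0 -2 0 0 0")

```text
t: 17.43
position: [0.4788, 0.2382, 0.0531]
ee_rot: [2.276, -2.165, -0.0]
contact_force: [1.0, -4.4, -0.4]
finger_gap: 0.0257
```

Call:
apply_moves(increments="0 -0.3 0 0 0; 0 -0.6 0 0 0; 0 -0.8 0 0 0; 0 -0.8 0 0 0")

```text
t: 17.77
position: [0.4787, 0.2389, 0.0531]
ee_rot: [2.276, -2.165, -0.0]
contact_force: [0.6, -4.6, -1.0]
finger_gap: 0.0257
```

```bash
python3 - <<'E'
from h import *
st();c=cam("wrist");save(c["image"],"w14.png",(220,100,420,250),4)
E
```

```text
t 17.77 pos [0.4787 0.2389 0.0531] F [ 0.57 -4.63 -0.96] gap 25.7 xang -1.521 zax [-0. -0. -1.] q [-0.88  0.68  0.46  2.18 -0.73  0.43 -1.35]
```

View pics/w14.png

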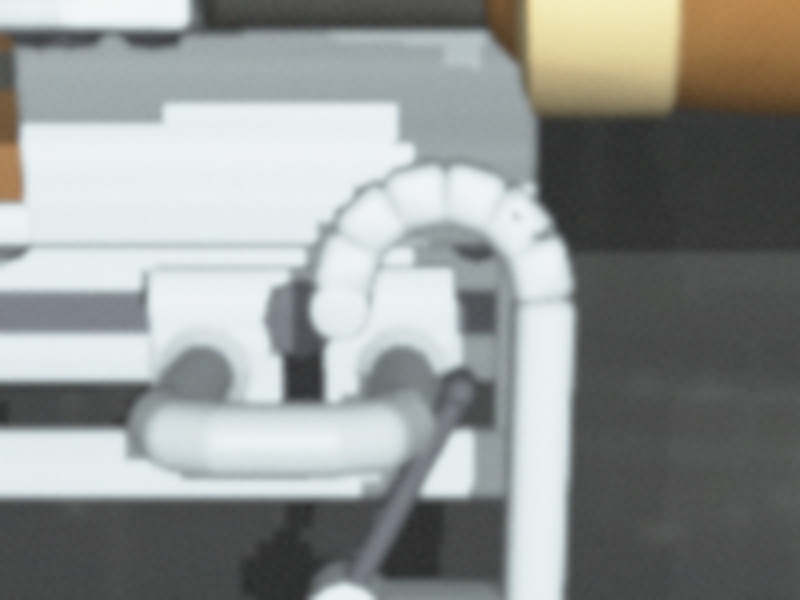

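Call:
apply_moves(increments="0 -0.3 0 0 0; 0 -0.5 0 0 0; 0 -0.5 0 0 0")

```text
t: 18.07
position: [0.4787, 0.2393, 0.0531]
ee_rot: [2.276, -2.165, -0.0]
contact_force: [0.7, -5.3, -1.1]
finger_gap: 0.0256
```

Call:
apply_moves(increments="0 -0.3 0 0 0; 0 -0.4 0 0 0; 0 -0.4 0 0 0")

```text
t: 18.32
position: [0.4786, 0.2397, 0.0531]
ee_rot: [2.276, -2.165, -0.0]
contact_force: [-0.2, -5.1, 0.6]
finger_gap: 0.0258
```

```bash
python3 - <<'E'
from h import *
st();c=cam("wrist");save(c["image"],"w15.png",(220,100,420,250),4)
E
```

```text
t 18.32 pos [0.4786 0.2397 0.0531] F [-0.19 -5.06  0.6 ] gap 25.8 xang -1.521 zax [-0. -0. -1.] q [-0.88  0.68  0.46  2.18 -0.73  0.43 -1.35]
```

View pics/w15.png

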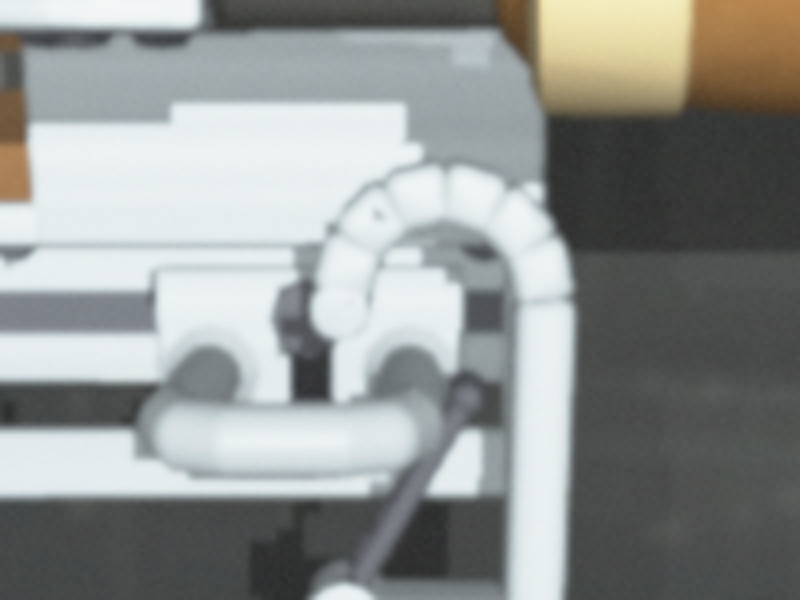

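Call:
apply_moves(increments="0 0 0.7 0 0; 0 -0.2 1.4 0 0; 0 -0.5 2.1 0 0; 0 -0.8 2.8 0 0; 0 -0.8 2.8 0 0")

```text
t: 18.78
position: [0.4759, 0.2406, 0.0532]
ee_rot: [-2.276, 2.165, -0.0]
contact_force: [0.3, -4.4, -1.5]
finger_gap: 0.0255
```

Call:
apply_moves(increments="0 -0.3 0.7 0 0; 0 -0.6 1.4 0 0; 0 -0.8 2.1 0 0; 0 -1 2.8 0 0; 0 -1 2.8 0 0")

```text
t: 19.2
position: [0.472, 0.2418, 0.053]
ee_rot: [2.276, -2.164, -0.002]
contact_force: [-2.4, -3.0, -0.5]
finger_gap: 0.0255
```

```bash
python3 - <<'E'
from h import *
st();c=cam("wrist");save(c["image"],"w16.png",(220,100,420,250),4)
E
```

```text
t 19.2 pos [0.472  0.2418 0.053 ] F [-2.4  -3.02 -0.52] gap 25.5 xang -1.5201 zax [-0.002  0.    -1.   ] q [-0.89  0.68  0.46  2.19 -0.73  0.43 -1.35]
```

View pics/w16.png

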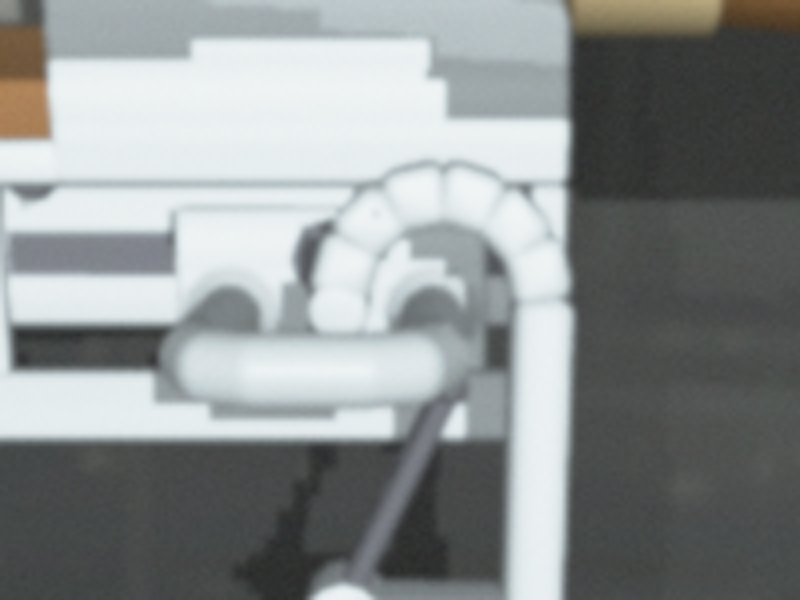

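Call:
apply_moves(increments="0 0 0.7 0 0; 0 0 1.4 0 0; 0 0 2.1 0 0; 0 0 2.8 0 0; 0 0 3.5 0 0; 0 0 4 0 0; 0 0 4 0 0")

```text
t: 19.83
position: [0.4695, 0.2415, 0.0533]
ee_rot: [-2.276, 2.165, -0.0]
contact_force: [-1.1, 0.2, -0.6]
finger_gap: 0.0261
```

```bash
python3 - <<'E'
from h import *
st();c=cam("wrist");save(c["image"],"w17.png",(220,100,420,250),4)
E
```

```text
t 19.83 pos [0.4695 0.2415 0.0533] F [-1.06  0.19 -0.6 ] gap 26.1 xang -1.5207 zax [ 0.001  0.    -1.   ] q [-0.89  0.67  0.46  2.2  -0.74  0.42 -1.35]
```

View pics/w17.png

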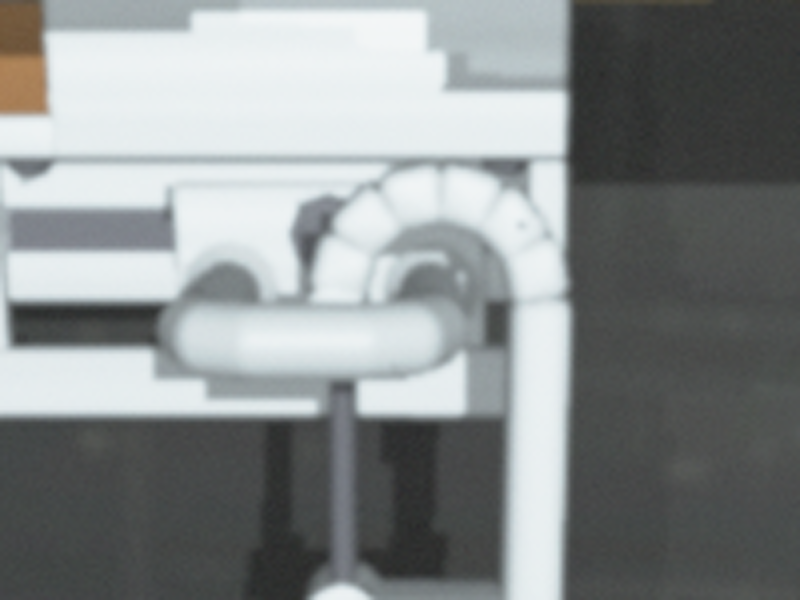

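Call:
apply_moves(increments="0 0 1 0 0; 0 0 2 0 0; 0 0 3 0 0; 0 0 4 0 0; 0 0 4 0 0; 0 0 4 0 0")

```text
t: 20.38
position: [0.4651, 0.241, 0.0532]
ee_rot: [-2.276, 2.165, 0.0]
contact_force: [-0.1, 0.2, -0.4]
finger_gap: 0.0258
```

Call:
apply_moves(increments="0 0 0.5 0 0; 0 0 1 0 0; 0 0 1 0 0; 0 0 1 0 0")

```text
t: 20.72
position: [0.4643, 0.2409, 0.0532]
ee_rot: [-2.276, 2.165, -0.0]
contact_force: [-0.6, 0.5, -0.2]
finger_gap: 0.0257
```

Call:
apply_moves(increments="0 0 0.3 0 0; 0 0 0.5 0 0; 0 0 0.5 0 0")

```text
t: 20.97
position: [0.4641, 0.241, 0.0532]
ee_rot: [-2.276, 2.165, -0.001]
contact_force: [1.3, 0.4, -1.1]
finger_gap: 0.0257
```

Call:
apply_moves(increments="0 0 0.3 0 0; 0 0 0.5 0 0; 0 0 0.5 0 0")

```text
t: 21.22
position: [0.4638, 0.241, 0.0532]
ee_rot: [-2.275, 2.165, -0.001]
contact_force: [3.5, 0.7, -1.7]
finger_gap: 0.0259
```

Call:
apply_moves(increments="0 0 0.2 0 0; 0 0 0.4 0 0; 0 0 0.4 0 0")

```text
t: 21.47
position: [0.4636, 0.241, 0.0533]
ee_rot: [-2.275, 2.165, -0.002]
contact_force: [5.1, 0.3, -1.8]
finger_gap: 0.0258
```

Tugging at about 5 N; a touch more, then hold.

Call:
apply_moves(increments="0 0 0.2 0 0; 0 0 0.4 0 0; 0 0 0.4 0 0; 0 0 0.4 0 0; 0 0 0.4 0 0; 0 0 0.4 0 0; 0 0 0.4 0 0")

```text
t: 22.05
position: [0.4636, 0.241, 0.0533]
ee_rot: [-2.275, 2.164, -0.002]
contact_force: [6.6, 1.4, -2.5]
finger_gap: 0.0259
```

```bash
python3 - <<'E'
from h import *
st();c=cam("wrist");save(c["image"],"w18.png",(220,100,420,250),4)
c=cam("scene");save(c["image"],"scene18.png",(280,180,440,300),5)
E
```

```text
t 22.05 pos [0.4636 0.241  0.0533] F [ 6.59  1.39 -2.5 ] gap 25.9 xang -1.5212 zax [ 0.002  0.    -1.   ] q [-0.89  0.67  0.45  2.21 -0.74  0.41 -1.35]
```

View pics/w18.png

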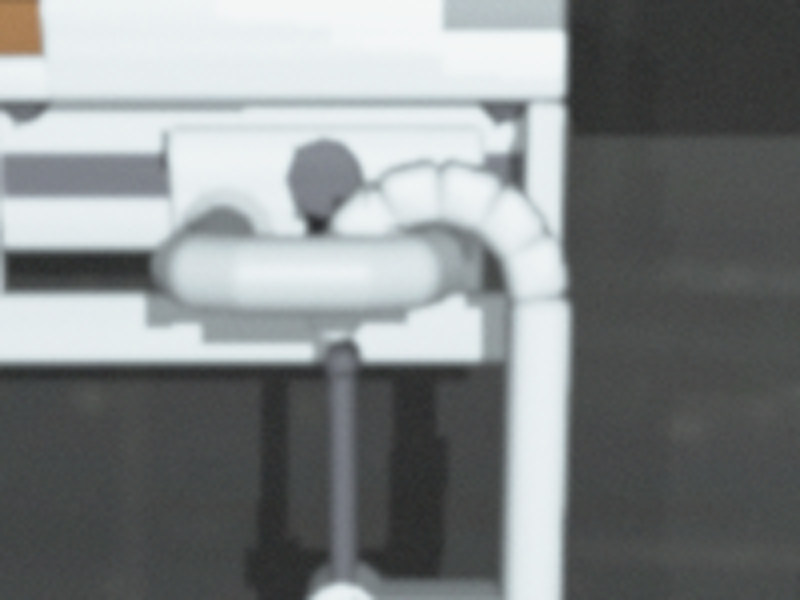

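View pics/scene18.png

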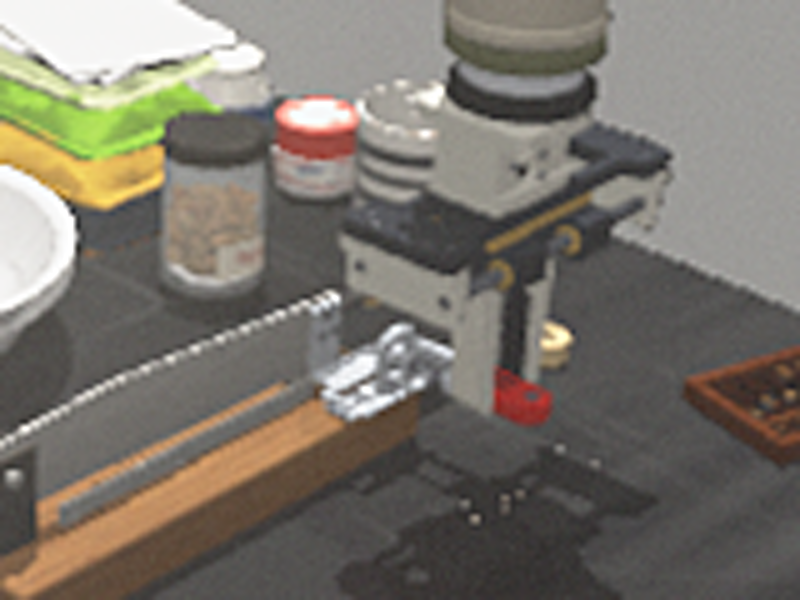

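Call:
apply_moves(increments="0 0 -1 0 0; 0 0 -2 0 0; 0 0 -3 0 0; 0 0 -4 1 0; 0 0 -4 2 0; 0 0 -4 3 0; 0 0 -4 4 0; 0 0 -4 5 0; 0 0 -4 5 0")

```text
t: 22.9
position: [0.4661, 0.241, 0.0479]
ee_rot: [2.276, -2.165, -0.0]
contact_force: [-0.1, 1.0, -0.4]
finger_gap: 0.0255
```

Call:
apply_moves(increments="0 0 0 0.5 0; 0 0 0 1 0; 0 0 0 1 0; 0 0 0 1 0")

```text
t: 23.23
position: [0.4663, 0.241, 0.0471]
ee_rot: [-2.276, 2.165, -0.0]
contact_force: [0.9, -0.4, -1.4]
finger_gap: 0.0257
```

Call:
apply_moves(increments="0 0 0 0.5 0; 0 0 0 1 0; 0 0 0 1 0; 0 0 0 1 0")

```text
t: 23.57
position: [0.4664, 0.2411, 0.0461]
ee_rot: [-2.276, 2.165, -0.0]
contact_force: [0.4, -0.4, -0.4]
finger_gap: 0.0256
```

Call:
apply_moves(increments="30 0 0 0 0; 32 0 0 0 0; 34 0 0 0 0; 38 0 0 0 0; 44 0 0 0 0; 50 0 0 0 0; 55 0 0 0 0; 55 0 0 0 0; 55 0 0 0 0; 55 0 0 0 0")

```text
t: 24.4
position: [0.4664, 0.241, 0.0461]
ee_rot: [-2.276, 2.165, -0.0]
contact_force: [1.0, -0.3, -0.0]
finger_gap: 0.051
```

```bash
python3 - <<'E'
from h import *
st();c=cam("wrist");save(c["image"],"w19.png")
c=cam("scene");save(c["image"],"scene19.png",(280,180,440,300),5)
E
```

```text
t 24.4 pos [0.4664 0.241  0.0461] F [ 1.05 -0.32 -0.04] gap 51.0 xang -1.521 zax [ 0. -0. -1.] q [-0.88  0.68  0.44  2.21 -0.75  0.4  -1.34]
```

View pics/w19.png

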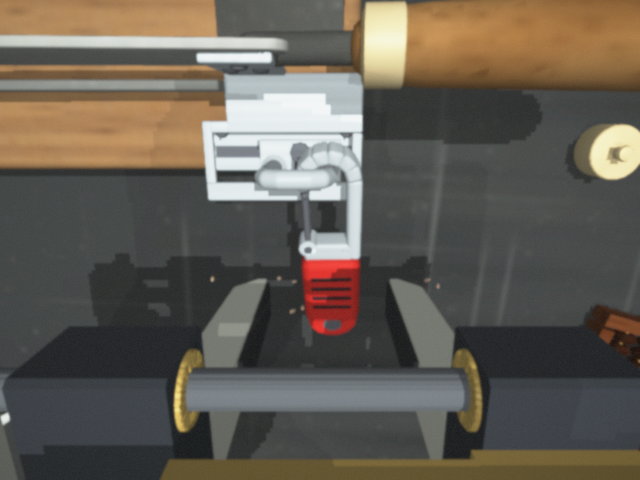

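View pics/scene19.png

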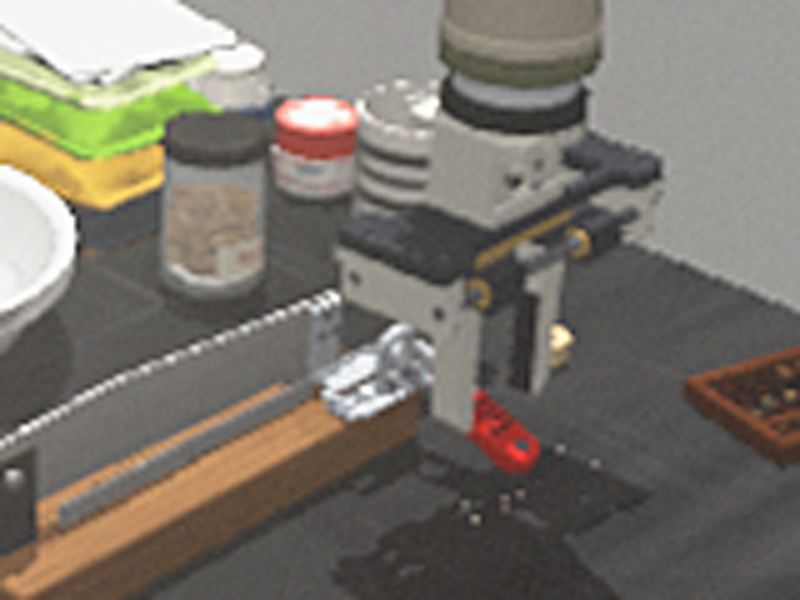

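Call:
apply_moves(increments="65 0 0 0 0; 65 0 0 -5 0; 65 0 0 -20 0; 65 0 0 -45 0; 65 0 10 -75 0; 65 0 20 -105 0; 65 0 25 -130 0; 65 0 25 -130 0; 65 0 25 -130 0; 65 0 25 -130 0")

```text
t: 25.33
position: [0.4411, 0.2401, 0.1759]
ee_rot: [-2.277, 2.164, 0.0]
contact_force: [0.1, -0.2, -0.4]
finger_gap: 0.0605
```

```bash
python3 - <<'E'
from h import *
st();c=cam("wrist");save(c["image"],"w20.png",(220,60,420,210),4)
c=cam("scene");save(c["image"],"scene20.png",(280,180,440,300),5)
E
```

```text
t 25.33 pos [0.4411 0.2401 0.1759] F [ 0.1  -0.22 -0.37] gap 60.5 xang -1.5203 zax [ 0.  0. -1.] q [-1.11  0.48  0.72  2.18 -0.52  0.66 -1.54]
```

View pics/w20.png

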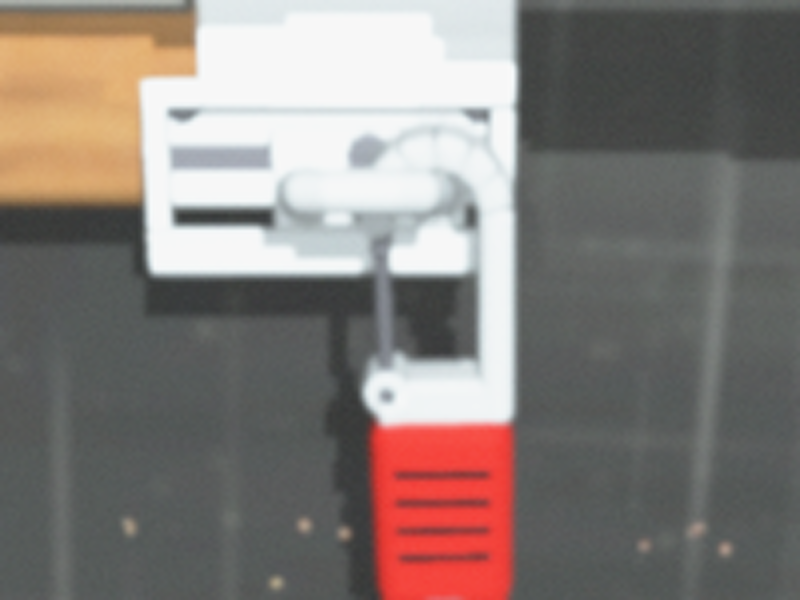

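View pics/scene20.png

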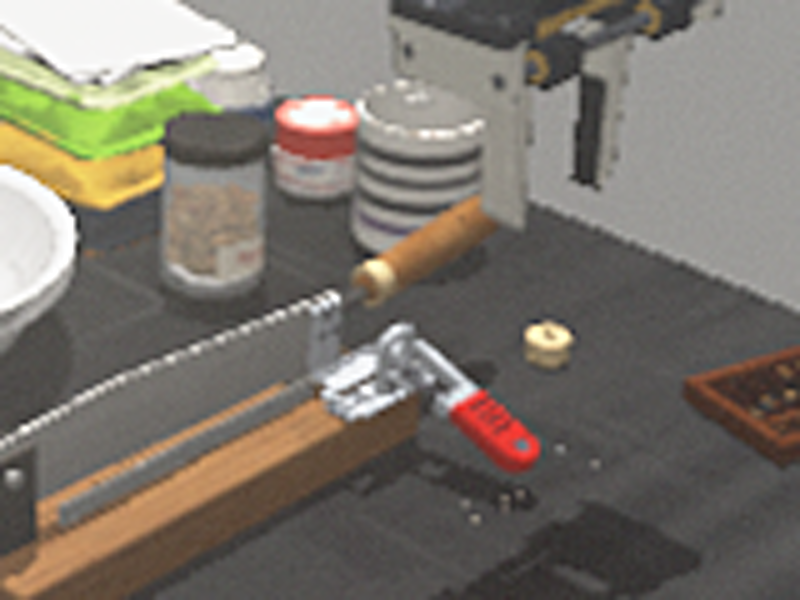

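```bash
python3 - <<'E'
from h import *
st();print(manip.job_done())
E
```

```text
t 25.43 pos [0.4411 0.2396 0.1753] F [-0.01 -0.57  0.6 ] gap 60.6 xang -1.521 zax [-0.001 -0.001 -1.   ] q [-1.11  0.48  0.72  2.18 -0.52  0.66 -1.54]
the job is handed in; nothing more can be done
None
```

The herb slicer is put away: the blade is down and the snap hook is locked on the handle-side leg of the eye. I handed the job in at about 25.4 s of the 72 s allowed; no verdict came back.

- **Blade:** I pressed the handle down along its arc to the stop, with about 24 N on the wrist at the end. The pictures show the hasp lying round both legs of the eye.
- **Finding the leg:** I touched it lightly with the hook's round end, at about 6 N. The contact agreed with the camera estimate to within about 0.5 mm.
- **Hooking on:** I pressed the gate sideways onto the leg, reaching about 5 N. When I drew the hook back, the gate snapped shut, and the picture shows it shut.
- **Tug:** I pulled it back at about 5 to 6.6 N for over 0.5 s and it held. I then eased off, lowered the hook nearly onto the hasp and let go.

In the last pictures the hook hangs on the leg with its gate shut, tilted by an estimated 0.4 to 0.6 rad, the blade is down and the gripper is well clear. The bystanders in view look where they were; the calculator was not in those last views. No check failed or disagreed. All forces are wrist readings and the gate and tilt were judged by eye, so I could not measure the contact force between hook and eye directly, including any short peak when the hook tipped down on release.

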